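Riddle the glass bars, load and cover the firing box, set the timer

TASK

Shake the sieve over its catch pan until every crumb has dropped into the pan while the glass bars stay in the sieve, then tip those bars into the firing box, set the empty sieve back level on its pan, and put every glass bar that lies loose on the bench into the firing box too (before or after the tipping, as you like). When all the bars are in, lay the cover plate flat on the firing box, squarely aligned with its edges all round, and only then turn the timer dial clockwise from its zero stop by exactly five clicks. Do not disturb the other things on the bench.

Things in the scene. Friction and masses are not known exactly. Their poses are not given: they have to be found in the camera images.
- sieve: the sieve, a loose trug-shaped basket of polished steel with a wooden bridge handle, 0.3 kg, standing on the catch pan's rim; origin at the centre of its underside, x along the handle, y across it to the two open pouring lips, z up. End walls at x = +-78 mm, 35 mm high. Glass starts to slide on its floor at about 14 to 19 degrees of tilt
- sieve_slats (a point): middle of the sieve's floor, 5 mm above its underside. Floor inside 150 mm long (x): two flat slats 16 mm wide along x, middles at y = +-15.5 mm, and three open slots 15 mm wide along x at y = 0 and +-31 mm. Rocking the sieve about x by some 25 degrees each way, or shaking it quickly along y, drops crumbs through the slots; they fall straight down
- sieve_lip (a point): middle of the sieve's +y pouring edge, at y = 63.5 mm, z = 18 mm; the -y side is the same. From y = 38.5 mm on the floor the plain lip rises outward at 28 degrees to this edge. It keeps the bars in while rocking; tilting the sieve about x by 55 to 60 degrees slides them out over the lower lip
- sieve_ledge (a point): underside of the sieve's +x end ledge, at x = 84.5 mm, z = 0; the -x one is the same. The ledges (x = 72 to 97 mm, y = +-50 mm) stand flat on the pan's two short walls when the sieve is on its pan
- sieve_grip (a point): the middle of the sieve's handle bar, on its centre line, 105 mm above the sieve's underside; axes as the sieve's. The bar runs along x across the whole basket, 162 mm long, 20 mm thick (y), 26 mm high (z)
- pan: the catch pan under the sieve, fixed, dark steel open box 182 (x) x 144 (y) x 45 mm high, walls and floor 6 mm; origin at the centre of its underside; the sieve stands on its rim with its x along the pan's x
- firebox: the firing box, fixed, an open white ceramic box 186 (x) x 140 (y) x 90 mm high, walls and floor 6 mm; origin at the centre of its underside. Pan and firing box stand side by side, either one on the left
- cover: the firing box's cover, a loose white ceramic plate of the same outline as the box, 186 (x) x 140 (y) x 10 mm, 0.3 kg, origin at the centre of its underside; on top in the middle a wooden grip block 70 mm long (x), 22 mm thick (y), from z = 10 to z = 42 mm. It starts lying flat on the bench at the robot's left
- dial (a joint): the timer dial on top of the fixed grey console (110 x 120 x 45 mm, far middle of the bench): angle in rad, 0 at its zero stop, growing as it turns clockwise seen from above, up to 5.24; it clicks into a detent every 30 degrees (0.5236 rad), five clicks = 2.618; needs about 0.07 N m at most
- dial_grip (a point): the point on the dial's axis at the height to grip it, 82 mm above the bench; it turns with the dial, its x along the dial's bar-shaped grip (51 mm long, 14 mm thick in y, 32 mm high, its top at 89 mm above the bench)
- barS1: a cast bar of pale glass, 60 x 36 x 20 mm, slippery, 0.11 kg; origin at the centre of its underside, x along its 60 mm length, y across its 36 mm width, z up; it starts flat in the sieve, across it; one or two bars are in the sieve, an absent one gives None
- barS2: a cast bar of pale glass, 60 x 36 x 20 mm, slippery, 0.11 kg; origin at the centre of its underside, x along its 60 mm length, y across its 36 mm width, z up; it starts flat in the sieve, across it; one or two bars are in the sieve, an absent one gives None
- barB1: a cast bar of pale glass, 60 x 36 x 20 mm, slippery, 0.11 kg; origin at the centre of its underside, x along its 60 mm length, y across its 36 mm width, z up; it starts lying flat on the open bench; two or three bars are there, an absent one gives None
- barB2: a cast bar of pale glass, 60 x 36 x 20 mm, slippery, 0.11 kg; origin at the centre of its underside, x along its 60 mm length, y across its 36 mm width, z up; it starts lying flat on the open bench; two or three bars are there, an absent one gives None
- barB3: a cast bar of pale glass, 60 x 36 x 20 mm, slippery, 0.11 kg; origin at the centre of its underside, x along its 60 mm length, y across its 36 mm width, z up; it starts lying flat on the open bench; two or three bars are there, an absent one gives None
- chip1: a glass crumb, a round stub 11 mm across and 9 mm high, 10 g, origin at the centre of its underside; it starts lying on a slat of the sieve, between the bars
- chip2: a glass crumb, a round stub 11 mm across and 9 mm high, 10 g, origin at the centre of its underside; it starts lying on a slat of the sieve, between the bars
- chip3: a glass crumb, a round stub 11 mm across and 9 mm high, 10 g, origin at the centre of its underside; it starts lying on a slat of the sieve, between the bars
- chip4: a glass crumb, a round stub 11 mm across and 9 mm high, 10 g, origin at the centre of its underside; it starts lying on a slat of the sieve, between the bars
- pliers: red-handled pliers, 140 mm long, lying at the back right; leave alone
- cup: clear plastic cup, 84 mm across, 70 mm high, at the back; leave alone
- spool: metal spool, 66 mm across, 45 mm high, at the back; leave alone
- lifter: black suction lifter, 60 mm across, 40 mm high, near the robot on its right; leave alone
There are look-alikes about, which are no part of the job. What is shaped like the cover but orange is not meant. Leave any brown look-alike of the barB1 alone.

How it is judged:
By the outcome, as a careful person would: the job done as asked, in the order asked, and still so for the second after the job is handed in, with the robot touching nothing.
Of barS1, barS2 only 1 to 2 are there at a start; the rules pass over those that are not, and their reading is None.
Of barB1, barB2, barB3 only 2 to 3 are there at a start; the rules pass over those that are not, and their reading is None.
At some moment in a run one of barB1, barB2, barB3, cover may be knocked a few centimetres aside while the robot is not near it.
It also fails if it takes over 210 s, if anything falls off the work surface, if the arm or the gripper's body presses on something with over 40 N, if the wrist force passes 120 N, or if a joint passes its speed limit or range.

ROBOT

A 6-joint arm with a two-finger parallel gripper is mounted at the origin on the work surface. World frame = base frame: x ahead of the robot, y to its left, z up, the work surface at z = 0. Lengths are in m, angles in degrees, forces in N, time in s.
With the tool pointing down it reaches from about 0.35 to 0.775 m from the base axis. Payload 7.3 kg.
Tool frame: the origin (TCP) lies on the centre line of the jaws, within the pads' length; the fingertips stand 22 mm ahead of it and the grasp point (between the pads) lies 3 mm ahead of it; x points along the fingers, y is the direction in which the jaws open and shut, and the axes are right-handed (so a half turn about x gives the same grasp; the last joint's range is limited). The gripper opens to 92 mm and grips with 3 to 60 N. Pads are 19 mm wide; open, the fingers measure 130 mm over their backs; the gripper's body (75 mm by 190 mm) begins 47 mm behind the grasp point.
Start: joints at [-75.057, 19.595, 87.324, -0, 73.075, -8.365], TCP at [0.208, -0.482, 0.249] pointing down, gripper open.
Joint ranges: [-145.02, 145.02], [-44.19, 115.74], [2.07, 154.8], [-57.11, 237.11], [16.16, 152.29], [-177.93, 177.93]. Speed limits (degrees/s): [147.25, 147.25, 180, 180, 180, 180].

INTERFACE

Orientations are given as [roll, pitch, yaw] about the fixed x, y, z axes, in that order (R = Rz(yaw) Ry(pitch) Rx(roll)).
In Python, from bench import * gives the robot as it stands.
- The arm moves only by the tool play_rows, never from a script. Its argument "steps" is a list of rows, each a list of 7 numbers: the shift along the tool's x, y, z in cm, then the turn, a rotation vector about the tool's x, y, z in rad, then the closure, from 0 (fully open) to 1 (shut). In form: [[x, y, z, wx, wy, wz, jaw], ...]. A call has 1 to 10 rows; each row is the pose to reach, as a shift and turn from the pose commanded when the call began, along the tool's axes at that moment; what a row does not reach only later rows make up. A row lasts 1/8 s, in which the tool goes at most 62.5 mm and 10.7 degrees, less where a joint would pass 70% of its speed; a pose out of reach is approached as far as the arm can. A call with a gripper value outside its range is refused whole. The fingers move at their own pace and stop on an object; "newtons" is the grip in N (left out, the last holds). Time passes only in rows, so rows that repeat a pose let the fingers close. It gives the time, the measured TCP pose, the force and the opening at its end, in the units of the state.
- observe(): the state, without advancing time (a new reading comes with each control period).
- read_camera(name): name is "scene" or "top" or "wrist"; returns the picture (400x640x3 uint8, red, green, blue); there is no depth.
- camera_model(name): a dict with "intrinsics" (3x3 intrinsics, pixels), "extrinsics" (4x4, takes a point from camera to world coordinates). Camera axes: x right, y down, z forward; pixel columns grow to the right and rows downward; lengths in m; the calibration is good to about 2 mm. The wrist camera is an equidistant fisheye: a pixel r from the principal point sees the ray r / f radians off the axis. A picture is of the moment at which its call begins: read the wrist's pose just before it. camera_model takes no time and is no camera call; for the wrist camera it gives the pose at the moment of the call.
- finish_job(): hands the job in, once; it reports no verdict.
The state is a dict: "t": time; "joint_positions": joint angles; "qvel": joint speeds; "joint_torque": joint torques, N m; "eef_pos": TCP position; "tool_rot": TCP orientation; "contact_force": force on the tool from outside, world axes, zero at the start; "wrist_torque": the same for the moment, N m; "grip_width": finger opening in m.
Only numpy, scipy, OpenCV 4.12 (cv2) and the standard library are available. Lean on these libraries where they do the work, as an engineer would, in place of code of your own. Each camera call takes 0.05 s, during which the arm holds its last target.

## Working session

There is one attempt and no reset: what is moved stays moved. The work goes in short steps, Python scripts to look and compute and a tool call to move; the robot and the scene stay as the last step left them, time stands still between calls to the robot, and variables do not carry over. Pictures are saved under pics/ and viewed, and the job is handed in when it is done.

Besides the shell and the picture viewer there is one more tool, called after ">>>" as name(argument=value, ...) on one line, values as JSON. play_rows: Moves the arm, as the interface text tells. Its arguments: {"type":"object","properties":{"steps":{"type":"array"},"newtons":{"type":"number"}},"required":["steps"]}

```bash
ls; mkdir -p pics; python3 - <<'E'
from bench import *
import cv2
print(observe())
for n in ["scene","top","wrist"]:
    im=read_camera(n); cv2.imwrite(f"pics/{n}0.png",im[:,:,::-1]); m=camera_model(n); print(n,m)
E
```

```text
pics
{'t': 0.0, 'joint_positions': array([-7.50585054e+01,  1.96361622e+01,  8.73752267e+01, -7.76751955e-04,
        7.30740844e+01, -8.36470534e+00]), 'qvel': array([ 0.02400616,  0.05171122,  0.08728864,  0.00125523,  0.00841845,
       -0.01282841]), 'joint_torque': array([ 2.63876434e-03, -4.31236768e+01, -2.44219673e+01,  7.20252050e-02,
        5.60091133e-02, -1.40013376e-04]), 'eef_pos': array([ 0.20764168, -0.48180516,  0.24805962]), 'tool_rot': array([-97.86681461,  89.91452355, 105.43961207]), 'contact_force': array([-0.14455795, -0.13726584,  0.14445407]), 'wrist_torque': array([-0.00863397,  0.01510593, -0.07140485]), 'grip_width': 0.09169406458711772}
scene {'intrinsics': array([[497.15966387,   0.        , 318.93283395],
       [  0.        , 497.15966387, 201.85403175],
       [  0.        ,   0.        ,   1.        ]]), 'extrinsics': array([[-0.07910254,  0.73670453, -0.6715722 ,  1.40363664],
       [ 0.99673523,  0.06938239, -0.04129112,  0.0287146 ],
       [ 0.01617593, -0.67264591, -0.73978769,  1.16420326],
       [ 0.        ,  0.        ,  0.        ,  1.  
[... 276 characters left out ...]
196,  0.01578982,  0.01966359, -0.04342156],
       [-0.02108917, -0.09587519, -0.99516993,  1.4355756 ],
       [ 0.        ,  0.        ,  0.        ,  1.        ]])}
wrist {'intrinsics': array([[309.70691629,   0.        , 318.76692768],
       [  0.        , 309.70691629, 197.67026481],
       [  0.        ,   0.        ,   1.        ]]), 'extrinsics': array([[ 3.96253159e-01, -8.90536042e-01, -2.23447962e-01,
         2.67358749e-01],
       [-9.18141237e-01, -3.84424028e-01, -9.60980492e-02,
        -4.57139071e-01],
       [-3.19989019e-04,  2.43235944e-01, -9.69967099e-01,
         3.83801796e-01],
       [ 0.00000000e+00,  0.00000000e+00,  0.00000000e+00,
         1.00000000e+00]])}
```

View pics/top0.png

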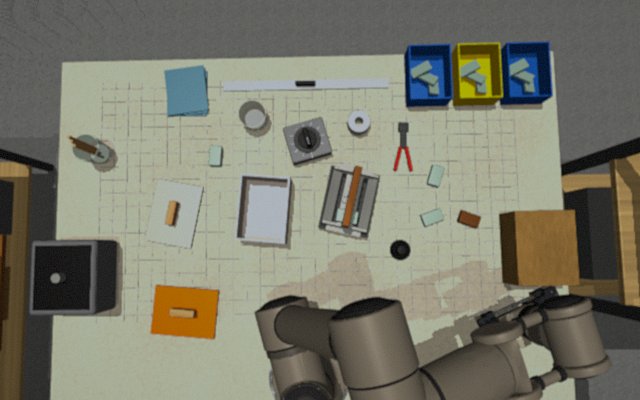

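View pics/scene0.png

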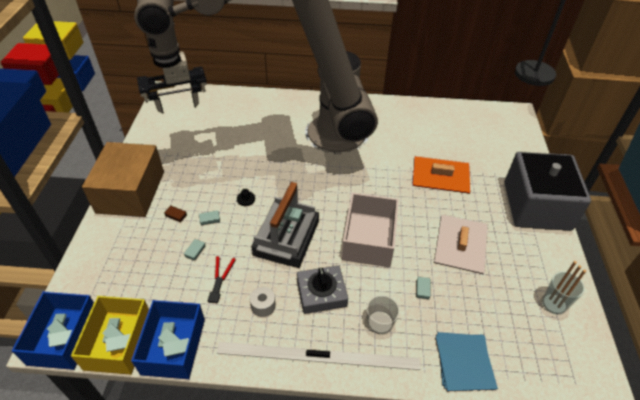

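View pics/wrist0.png

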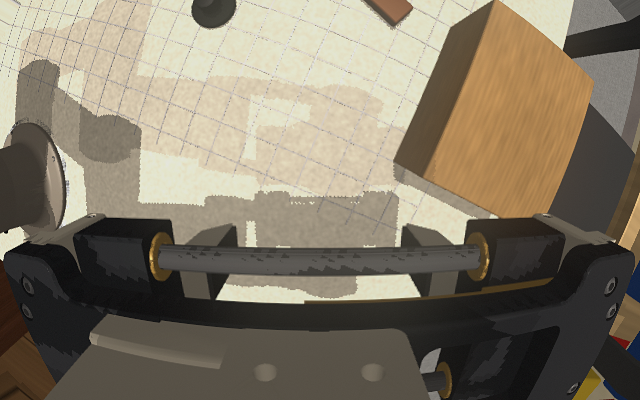

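```bash
cat > h.py <<'E'
from bench import *
import cv2, numpy as np
from scipy.spatial.transform import Rotation as R
def ray(m,px,name):
    K=m["intrinsics"];E=m["extrinsics"]
    px=np.atleast_2d(np.array(px,float))
    a=(px[:,0]-K[0,2])/K[0,0]; b=(px[:,1]-K[1,2])/K[1,1]
    if name=="wrist":
        r=np.hypot(a,b)+1e-12; d=np.stack([np.sin(r)*a/r,np.sin(r)*b/r,np.cos(r)],1)
    else: d=np.stack([a,b,np.ones_like(a)],1)
    return E[:3,3],d@E[:3,:3].T
def plane(m,px,z,name):
    o,d=ray(m,px,name); s=(z-o[2])/d[:,2]; return o+d*s[:,None]
def proj(m,P,name):
    E=m["extrinsics"];K=m["intrinsics"];P=np.atleast_2d(P)
    c=(P-E[:3,3])@E[:3,:3]
    if name=="wrist":
        n=np.hypot(c[:,0],c[:,1])+1e-12; th=np.arctan2(n,c[:,2]); q=np.stack([c[:,0]/n*th,c[:,1]/n*th],1)
    else: q=c[:,:2]/c[:,2:]
    return q*K[0,0]+K[:2,2]
def tri(ml,pl,n1,n2):
    o1,d1=ray(ml[0],pl[0],n1);o2,d2=ray(ml[1],pl[1],n2)
    A=np.stack([d1[0],-d2[0]],1);s=np.linalg.lstsq(A,o2-o1,rcond=None)[0]
    return (o1+d1[0]*s[0]+o2+d2[0]*s[1])/2, np.linalg.norm(o1+d1[0]*s[0]-o2-d2[0]*s[1])
def grab(name,fn):
    m=camera_model(name); im=read_camera(name); cv2.imwrite(f"pics/{fn}.png",im[:,:,::-1]); return m,im
def crop(im,x0,y0,x1,y1,s,fn):
    cv2.imwrite(f"pics/{fn}.png",cv2.resize(im[y0:y1,x0:x1,::-1],None,fx=s,fy=s,interpolation=cv2.INTER_CUBIC))
def toolrot(): 
    o=observe(); return o["eef_pos"],R.from_euler("xyz",o["tool_rot"],degrees=True)
def down(yawdeg): # tool x down, tool y(jaw) at world angle yawdeg
    a=np.radians(yawdeg); y=np.array([np.cos(a),np.sin(a),0]); x=np.array([0,0,-1.]); return R.from_matrix(np.stack([x,y,np.cross(x,y)],1))
def go(p,Rt,frm=None):
    p0,R0=toolrot() if frm is None else frm
    s=R0.inv().apply(np.array(p)-p0)*100; w=(R0.inv()*Rt).as_rotvec()
    return np.round(s,2),np.round(w,4)
E
python3 - <<'E'
from h import *
im=cv2.imread("pics/top0.png")[:,:,::-1]
crop(im,140,100,380,280,3.3,"t1"); crop(im,310,150,490,260,4.4,"t2")
im=cv2.imread("pics/scene0.png")[:,:,::-1]; crop(im,240,170,400,320,4,"s1")
E
```

```text
(no output)
```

View pics/t1.png

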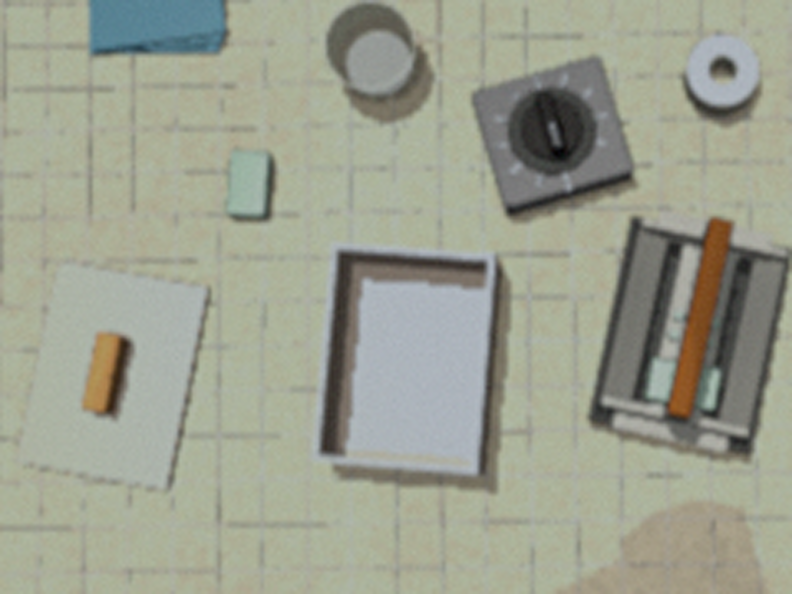

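View pics/t2.png

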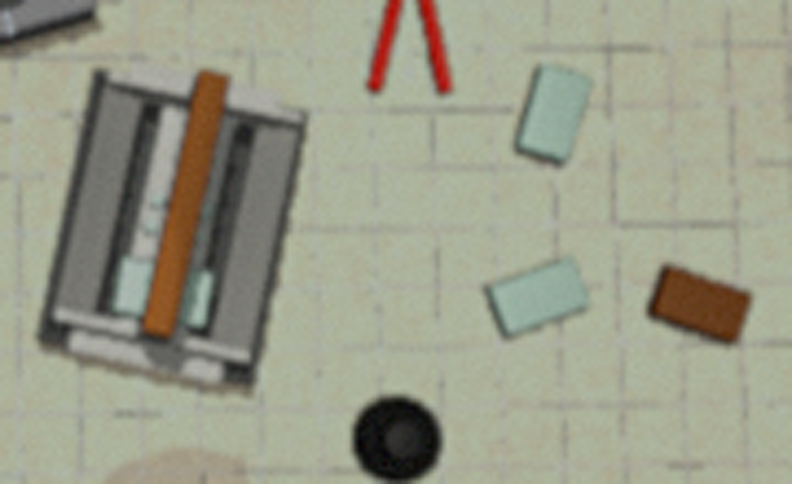

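View pics/s1.png

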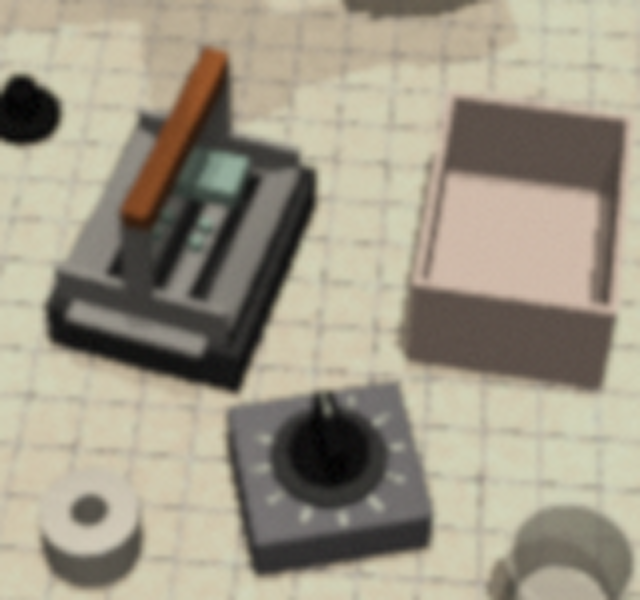

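```bash
cat > seg.py <<'E'
from h import *
def rectpose(m,mask,z,name="top",minA=30,box=None):
    out=[]
    n,cs=0,cv2.findContours(mask.astype(np.uint8),cv2.RETR_EXTERNAL,cv2.CHAIN_APPROX_NONE)[0]
    for c in cs:
        if cv2.contourArea(c)<minA: continue
        P=plane(m,c[:,0,:],z,name)[:,:2]
        r=cv2.minAreaRect((P*1000).astype(np.float32)); (cx,cy),(w,h),a=r
        if w<h: w,h,a=h,w,a+90
        px=c[:,0,:].mean(0)
        out.append((px.round(0),np.round([cx,cy,w,h,(a+90)%180-90],1)))
    return out
E
python3 - <<'E'
from seg import *
m=camera_model("top"); im=cv2.imread("pics/top0.png"); hsv=cv2.cvtColor(im,cv2.COLOR_BGR2HSV)
H,S,V=[hsv[...,i].astype(int) for i in range(3)]
for p in [(216,156),(432,216),(175,190),(265,210),(353,200),(172,212),(240,190),(230,220)]: print(p,hsv[p[1],p[0]])
mk=((H>60)&(H<95)&(S>25)&(V>110)).astype(np.uint8)
mk[:110]=0
print("bars");[print(*q) for q in rectpose(m,mk,0.02)]
mk=((H>5)&(H<18)&(S>120)&(V>60)); print("wood z.163")
[print(*q) for q in rectpose(m,mk,0.163)]
print("wood z.042");[print(*q) for q in rectpose(m,mk,0.042)]
mk=((S<38)&(V>150));cv2.imwrite("pics/mk.png",mk*255)
print("cover .01");[print(*q) for q in rectpose(m,mk,0.01,minA=300)]
print("box .09");[print(*q) for q in rectpose(m,mk,0.09,minA=300)]
E
```

```text
(216, 156) [ 71  30 178]
(432, 216) [ 69  35 177]
(175, 190) [ 47  10 179]
(265, 210) [105  19 188]
(353, 200) [ 14 192 121]
(172, 212) [ 17 146 175]
(240, 190) [103  21 170]
(230, 220) [ 39  32 181]
bars
[355. 218.] [ 454.3 -140.6   33.    12.8  -10.7]
[432. 217.] [ 452.6 -364.2   57.9   33.9  -70.9]
[435. 175.] [ 574.6 -378.3   58.    34.7  -19.7]
[215. 156.] [644.4 268.3  57.4  34.   -4.1]
wood z.163
[184. 312.] [209.9 313.4 165.4 123.7  84.6]
[550. 251.] [ 348.3 -626.9   89.5   65.6  -70.2]
[  0. 255.] [361.6 799.8 110.    5.3   2.8]
[469. 219.] [ 437.9 -425.8   51.    29.8   69.2]
[173. 213.] [465.  347.1  59.2  12.1 -11.9]
[352. 196.] [ 502.5 -124.1  160.1   19.2  -13.8]
[ 83. 145.] [649.9 593.3  74.1  17.   64.9]
wood z.042
[184. 312.] [194.7 347.3 181.1 135.5  84.6]
[550. 251.] [ 346.2 -682.4   98.    71.8  -70.2]
[  0. 255.] [360.8 880.  120.4   5.9   2.8]
[469. 219.] [ 444.3 -462.1   55.8   32.6   69.2]
[173. 213.] [474.  384.2  64.8  13.3 -11.9]
[352. 196.] [ 515.1 -131.7  175.4   21.   -13.8]
[ 83. 145.] [676.5 653.8  81.2  18.6  64.9]
cover .01
[559. 391.] [ -34.8 -697.3   92.5   54.3   89.6]
[535. 359.] [  50.5 -647.3   86.3   76.8   15. ]
[319. 230.] [ 444.3   -2.3 1484.2 1000.5  -90. ]
box .09
[559. 391.] [ -12.1 -660.6   87.3   51.2   89.6]
[535. 359.] [  68.5 -613.4   81.4   72.5   15. ]
[319. 230.] [ 440.2   -4.6 1400.9  944.3  -90. ][ WARN:0@0.083] global loadsave.cpp:1063 imwrite_ Unsupported depth image for selected encoder is fallbacked to CV_8U.
```

View pics/mk.png

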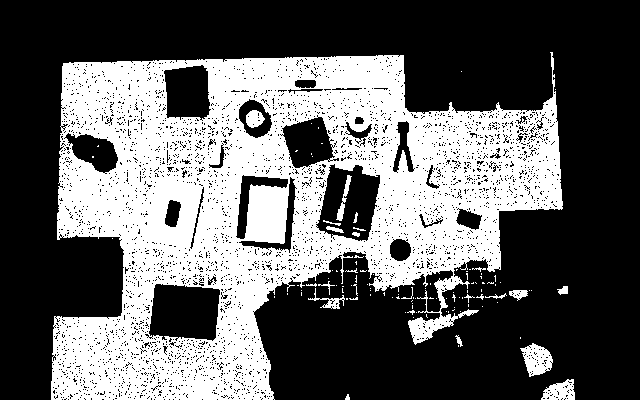

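```bash
python3 - <<'E'
from h import *
m=camera_model("top")
def t1(p): return (np.array(p,float)+.5)/3.3-.5+[140,100]
def quad(p,z):
    P=plane(m,t1(p),z,"top")[:,:2]; c=P.mean(0); u=(P[0]+P[1]-P[2]-P[3])/2; v=(P[0]+P[3]-P[1]-P[2])/2
    print(c.round(4),np.linalg.norm(u).round(4),np.linalg.norm(v).round(4),np.degrees(np.arctan2(u[1],u[0])).round(2),(np.degrees(np.arctan2(v[1],v[0]))-90).round(2))
print("box");quad([(331,246),(496,255),(481,474),(318,460)],.09)
print("cover");quad([(62,260),(210,287),(168,490),(20,463)],.01)
print("console");quad([(473,97),(598,57),(634,178),(510,213)],.045)
print("pan-ish sieve outer");quad([(634,220),(790,255),(750,455),(592,420)],.045)
im=cv2.imread("pics/top0.png")[:,:,::-1]; crop(im,280,110,340,170,10,"d1")
im=cv2.imread("pics/scene0.png")[:,:,::-1]; crop(im,290,255,350,315,10,"d2")
E
```

```text
box
[0.4801 0.118 ] 0.1828 0.1387 -3.95 -4.89
cover
[0.476  0.3886] 0.1846 0.1359 -11.04 -11.12
console
[ 0.6775 -0.0072] 0.1108 0.1143 16.08 15.99
pan-ish sieve outer
[ 0.4983 -0.1243] 0.1779 0.1391 -12.73 -13.56
```

View pics/d1.png

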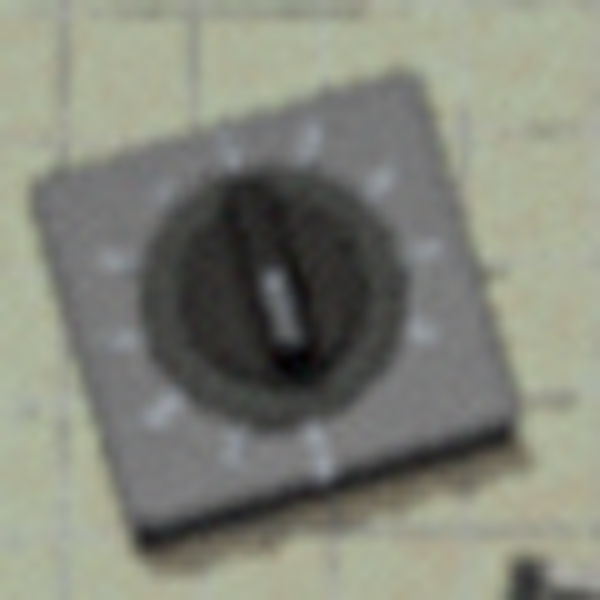

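View pics/d2.png

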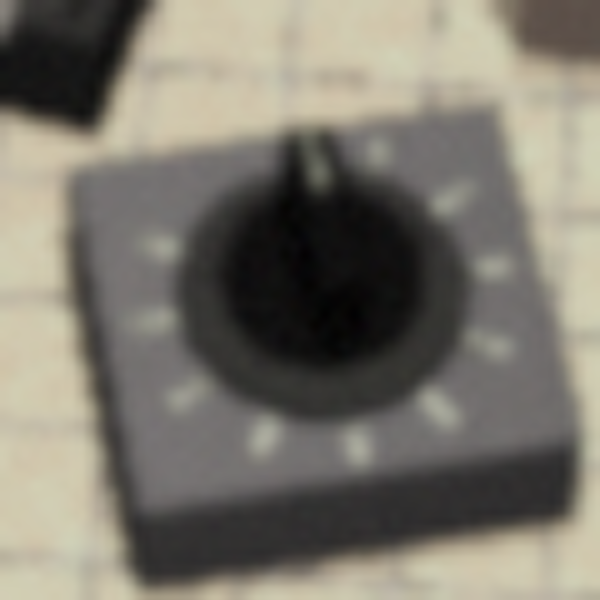

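```bash
python3 - <<'E'
from h import *
o=observe(); p,Rt=toolrot(); print(Rt.as_matrix().round(3))
q=o["joint_positions"]
M=R.from_euler("ZYZYZ",[q[0],q[1]+q[2],q[3],q[4],q[5]],degrees=True)
print((M.inv()*Rt).as_matrix().round(3))
for a in (76.7,-103.3):
    print(a,go([.5,-.124,.25],down(a)))
E
```

```text
[[-0.     0.396 -0.918]
 [ 0.001 -0.918 -0.396]
 [-1.    -0.001 -0.   ]]Traceback (most recent call last):
  File "<stdin>", line 4, in <module>
  File "scipy/spatial/transform/_rotation.pyx", line 1413, in scipy.spatial.transform._rotation.Rotation.from_euler
ValueError: Expected axis specification to be a non-empty string of upto 3 characters, got ZYZYZ
```

```bash
cat >> h.py <<'E'
T0=None
def fk_rot(q):
    return R.from_euler("ZYZ",[q[0],q[1]+q[2],q[3]],degrees=True)*R.from_euler("YZ",[q[4],q[5]],degrees=True)
E
python3 - <<'E'
from h import *
o=observe(); p,Rt=toolrot(); q=o["joint_positions"]
T=fk_rot(q).inv()*Rt
print(T.as_matrix().round(3))
for a in (76.7,-103.3):
    print(a,go([.5,-.124,.25],down(a)))
# tip feasibility: tool orientation at firebox, yaw -4.4, tilt +-57, wrist joint solution for q1,phi guess
Tn=R.from_matrix(T.as_matrix().round(0))
for a in (85.6,-94.4):
  for th in (57,-57):
    xs=np.array([np.cos(np.radians(-4.4)),np.sin(np.radians(-4.4)),0])
    Rw=R.from_rotvec(xs*np.radians(th))*down(a)
    for q1,phi in((13,107),(20,107),(5,107),(10,95),(10,120)):
      W=R.from_euler("ZY",[q1,phi],degrees=True).inv()*Rw*Tn.inv()
      e=W.as_euler("ZYZ",degrees=True); print(a,th,q1,phi,e.round(0))
E
```

```text
[[-0. -1. -0.]
 [ 0.  0. -1.]
 [ 1. -0.  0.]]
76.7 (array([ -0.15, -21.3 , -41.01]), array([-2.5027e+00, -1.4000e-03,  2.0000e-04]))
-103.3 (array([ -0.15, -21.3 , -41.01]), array([6.389e-01, 2.000e-04, 1.100e-03]))
85.6 57 13 107 [ 61.  66. -96.]
85.6 57 20 107 [ 61.  61. -92.]
85.6 57 5 107 [  60.   73. -100.]
85.6 57 10 95 [ 57.  75. -86.]
85.6 57 10 120 [  66.   63. -110.]
85.6 -57 13 107 [-53.  95. -66.]
85.6 -57 20 107 [-51. 100. -62.]
85.6 -57 5 107 [-56.  88. -71.]
85.6 -57 10 95 [-55.  99. -78.]
85.6 -57 10 120 [-55.  85. -57.]
-94.4 57 13 107 [61. 66. 84.]
-94.4 57 20 107 [61. 61. 88.]
-94.4 57 5 107 [60. 73. 80.]
-94.4 57 10 95 [57. 75. 94.]
-94.4 57 10 120 [66. 63. 70.]
-94.4 -57 13 107 [-53.  95. 114.]
-94.4 -57 20 107 [-51. 100. 118.]
-94.4 -57 5 107 [-56.  88. 109.]
-94.4 -57 10 95 [-55.  99. 102.]
-94.4 -57 10 120 [-55.  85. 123.]
```

>>> play_rows(steps=[[0,-2.6,-5.1,0.08,0,0,0],[0,-5.3,-10.2,0.16,0,0,0],[0,-8,-15.4,0.24,0,0,0],[0,-10.6,-20.5,0.32,0,0,0],[0,-13.3,-25.6,0.4,0,0,0],[0,-16,-30.8,0.48,0,0,0],[0,-18.6,-35.9,0.56,0,0,0],[0,-21.3,-41,0.639,0,0,0],[0,-21.3,-41,0.639,0,0,0],[0,-21.3,-41,0.639,0,0,0]], newtons=50)

```text
t: 1.4
eef_pos: [0.4997, -0.1243, 0.2484]
tool_rot: [22.6, 89.9, -170.6]
contact_force: [-0.6, -0.2, 0.5]
grip_width: 0.0917
```

```bash
python3 - <<'E'
from h import *
print(observe()); m,im=grab("wrist","w1"); grab("top","t3")
E
```

```text
{'t': 1.4, 'joint_positions': array([-2.24814306e+01,  1.85869162e+01,  8.88751977e+01, -3.38389478e-02,
        7.25897939e+01,  8.07526010e+01]), 'qvel': array([-1.85710314, -0.60426305,  0.33952754,  0.11787616, -0.05773703,
        0.07469983]), 'joint_torque': array([ 1.19631618e+00, -4.20270324e+01, -2.46485746e+01,  1.38155445e-01,
       -8.38484452e-02,  4.14956419e-02]), 'eef_pos': array([ 0.49968275, -0.12428257,  0.24835081]), 'tool_rot': array([  22.62706574,   89.93887151, -170.59682624]), 'contact_force': array([-0.64763578, -0.23374364,  0.4830369 ]), 'wrist_torque': array([ 0.03064064,  0.06809599, -0.00466378]), 'grip_width': 0.09172750009862057}
```

View pics/w1.png

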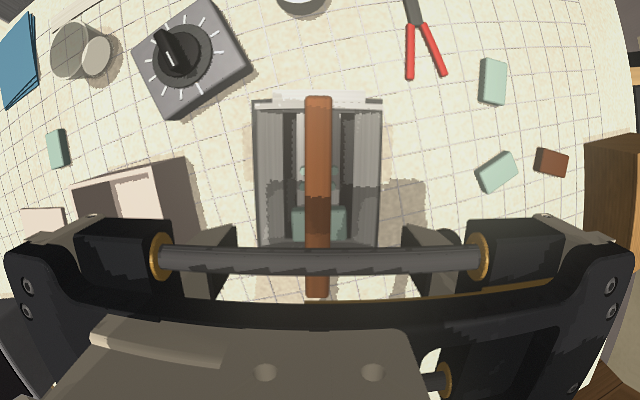

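```bash
python3 - <<'E'
from h import *
m=camera_model("wrist")
P=plane(m,[(306,98),(332,98),(330,297),(305,297)],.163,"wrist"); print(P.round(4)); print(P.mean(0).round(4))
f=P[:2].mean(0)-P[2:].mean(0); print(np.degrees(np.arctan2(f[1],f[0])),np.linalg.norm(f))
print(go([.500,-.1243,.153],down(-103.3)))
E
```

```text
[[ 0.5811 -0.1365  0.163 ]
 [ 0.5769 -0.1543  0.163 ]
 [ 0.4235 -0.118   0.163 ]
 [ 0.4283 -0.0977  0.163 ]]
[ 0.5024 -0.1266  0.163 ]
-13.772405308993674 0.15762536502492497
(array([ 9.56, -0.11, -0.04]), array([-0.0012,  0.0005, -0.0003]))
```

```bash
python3 - <<'E'
from h import *
print(go([.5025,-.1255,.153],down(-103.7)))
E
```

```text
(array([ 9.56, -0.05, -0.31]), array([ 0.0058,  0.0005, -0.0003]))
```

>>> play_rows(steps=[[3,0,-0.3,0.006,0,0,0],[6,0,-0.3,0.006,0,0,0],[8.5,0,-0.3,0.006,0,0,0],[9.55,0,-0.3,0.006,0,0,0],[9.55,0,-0.3,0.006,0,0,0],[9.55,0,-0.3,0.006,0,0,0.5],[9.55,0,-0.3,0.006,0,0,0.7],[9.55,0,-0.3,0.006,0,0,1],[9.55,0,-0.3,0.006,0,0,1],[9.55,0,-0.3,0.006,0,0,1]], newtons=50)

```text
t: 2.75
eef_pos: [0.503, -0.125, 0.1533]
tool_rot: [153.1, 90.0, -40.6]
contact_force: [0.0, 0.1, -1.0]
grip_width: 0.0464
```

>>> play_rows(steps=[[0,0,0,0,0,0,1],[0,0,0,0,0,0,1],[-1,0,0,0,0,0,1],[-2,0,0,0,0,0,1],[-3,0,0,0,0,0,1],[-3,0,0,0,0,0,1]])

```text
t: 3.5
eef_pos: [0.5034, -0.1252, 0.1842]
tool_rot: [168.5, 89.9, -25.2]
contact_force: [-0.1, -0.6, -5.2]
grip_width: 0.0196
```

```bash
python3 - <<'E'
from h import *
o=observe();print(o["eef_pos"],o["contact_force"],o["grip_width"],o["joint_positions"]); m,im=grab("wrist","w2"); m,im=grab("scene","s2"); crop(im,230,150,330,280,4.5,"s2c")
E
```

```text
[ 0.50338243 -0.12520472  0.18417723] [-0.08109967 -0.59468117 -5.15745346] 0.01958073285714549 [-2.24341099e+01  2.24372680e+01  9.39784998e+01 -6.04348176e-03
  6.34708839e+01  8.12132294e+01]
```

View pics/w2.png

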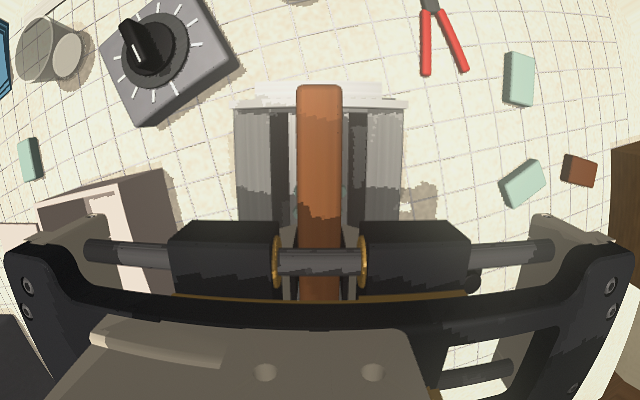

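View pics/s2c.png

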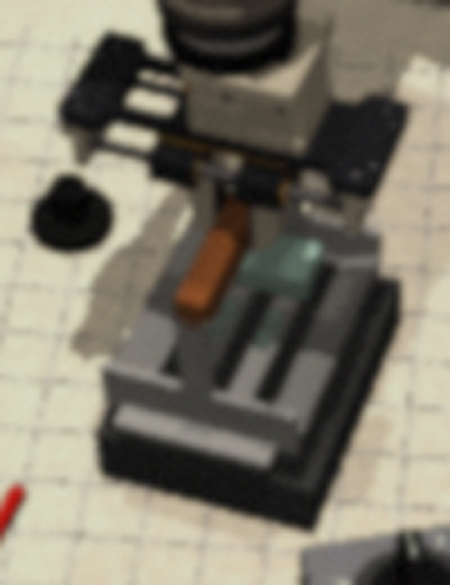

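>>> play_rows(steps=[[-0.39,-1.49,0,0,0,0.145,1],[-0.07,-2.95,0,0,0,0.29,1],[0.47,-4.35,0,0,0,0.436,1],[0.47,-4.35,0,0,0,0.436,1],[-0.07,-2.95,0,0,0,0.29,1],[-0.39,-1.49,0,0,0,0.145,1],[-0.5,0,0,0,0,0,1],[-0.39,1.49,0,0,0,-0.145,1],[-0.07,2.95,0,0,0,-0.29,1],[0.47,4.35,0,0,0,-0.436,1]])

```text
t: 4.85
eef_pos: [0.4926, -0.1699, 0.1797]
tool_rot: [-90.8, 64.8, 75.6]
contact_force: [-0.7, -0.2, -5.4]
grip_width: 0.0198
```

```bash
python3 - <<'E'
from h import *
o=observe();print(o["eef_pos"],o["contact_force"],o["grip_width"],o["joint_positions"]); m,im=grab("scene","s3"); crop(im,210,150,350,280,4.5,"s3c")
m,im=grab("top","t3"); crop(im,310,150,400,250,6,"t3c")
E
```

```text
[ 0.49259771 -0.16990253  0.17967764] [-0.73412506 -0.22105048 -5.4171596 ] 0.01981833031825256 [-40.37249415  27.2120792   91.92207181  23.46471766  73.84971005
  54.09773839]
```

View pics/s3c.png

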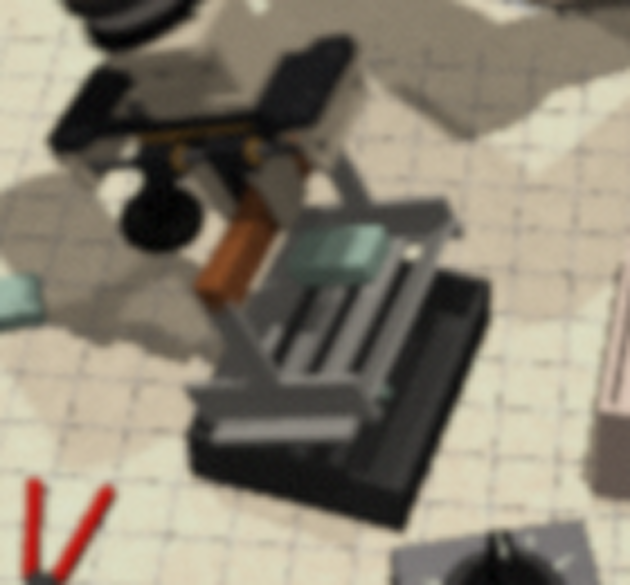

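View pics/t3c.png

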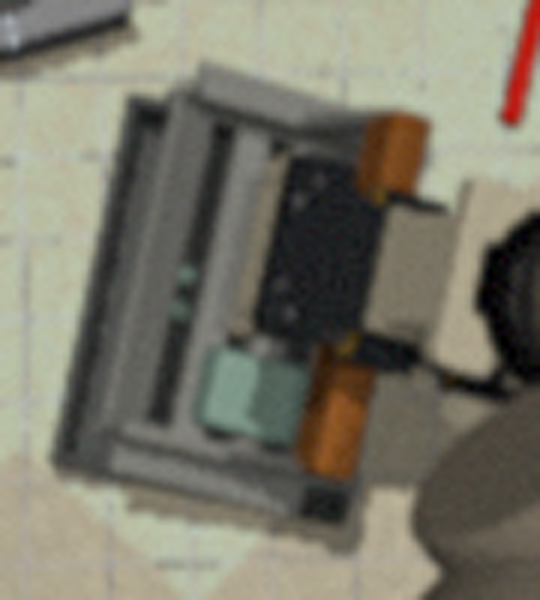

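>>> play_rows(steps=[[0,0,0,0,0,0,1],[-0.19,-0.2,0,0,0,0.146,1],[0.0,-0.2,0,0,0,0.29,1],[0,-0.2,0,0,0,0.29,1]])

```text
t: 5.45
eef_pos: [0.4939, -0.1625, 0.1808]
tool_rot: [-91.0, 81.6, 75.7]
contact_force: [0.2, -0.5, -5.2]
grip_width: 0.0196
```

```bash
cat >> h.py <<'E'
def sieve(c,yaw,tilt,jaw=-90,L=.103):
    # floor centre c, sieve yaw deg, tilt deg about sieve x
    a=np.radians(yaw); xs=np.array([np.cos(a),np.sin(a),0])
    Rt=R.from_rotvec(xs*np.radians(tilt))*down(yaw+jaw)
    return np.array(c)-Rt.apply([L,0,0]),Rt
def rows(L,jaw=1,frm=None):
    frm=toolrot() if frm is None else frm
    for p,Rt in L:
        s,w=go(p,Rt,frm); print(list(np.r_[s.round(2),w.round(3),jaw]))
E
python3 - <<'E'
from h import *
p,Rt=toolrot(); print("floor",p+Rt.apply([.103,0,0]))
c=[.5034,-.1252,.0865]
rows([sieve(c,-13.7,t) for t in (0,-9,-18,-26,-26,-18,-9,0,9,18)])
E
```

```text
floor [ 0.49756965 -0.14801724  0.07892626]
[np.float64(-0.3), np.float64(-3.94), np.float64(-0.07), np.float64(0.007), np.float64(-0.002), np.float64(0.146), np.float64(1.0)]
[np.float64(0.06), np.float64(-5.51), np.float64(-0.08), np.float64(0.007), np.float64(-0.003), np.float64(0.303), np.float64(1.0)]
[np.float64(0.66), np.float64(-7.01), np.float64(-0.09), np.float64(0.006), np.float64(-0.003), np.float64(0.46), np.float64(1.0)]
[np.float64(1.39), np.float64(-8.25), np.float64(-0.1), np.float64(0.006), np.float64(-0.004), np.float64(0.6), np.float64(1.0)]
[np.float64(1.39), np.float64(-8.25), np.float64(-0.1), np.float64(0.006), np.float64(-0.004), np.float64(0.6), np.float64(1.0)]
[np.float64(0.66), np.float64(-7.01), np.float64(-0.09), np.float64(0.006), np.float64(-0.003), np.float64(0.46), np.float64(1.0)]
[np.float64(0.06), np.float64(-5.51), np.float64(-0.08), np.float64(0.007), np.float64(-0.003), np.float64(0.303), np.float64(1.0)]
[np.float64(-0.3), np.float64(-3.94), np.float64(-0.07), np.float64(0.007), np.float64(-0.002), np.float64(0.146), np.float64(1.0)]
[np.float64(-0.41), np.float64(-2.32), np.float64(-0.06), np.float64(0.007), np.float64(-0.002), np.float64(-0.011), np.float64(1.0)]
[np.float64(-0.26), np.float64(-0.71), np.float64(-0.05), np.float64(0.007), np.float64(-0.001), np.float64(-0.168), np.float64(1.0)]
```

>>> play_rows(steps=[[-0.3,-3.94,-0.07,0.007,-0.002,0.146,1],[0.06,-5.51,-0.08,0.007,-0.003,0.303,1],[0.66,-7.01,-0.09,0.006,-0.003,0.46,1],[1.39,-8.25,-0.1,0.006,-0.004,0.6,1],[1.39,-8.25,-0.1,0.006,-0.004,0.6,1],[0.66,-7.01,-0.09,0.006,-0.003,0.46,1],[0.06,-5.51,-0.08,0.007,-0.003,0.303,1],[-0.3,-3.94,-0.07,0.007,-0.002,0.146,1],[-0.3,-3.94,-0.07,0.007,-0.002,0.146,1]])

```text
t: 6.58
eef_pos: [0.5022, -0.1325, 0.1892]
tool_rot: [-93.5, 89.8, 72.1]
contact_force: [-0.2, 0.0, -4.7]
grip_width: 0.02
```

```bash
python3 - <<'E'
from h import *
p,Rt=toolrot(); print("floor",p+Rt.apply([.103,0,0]),Rt.as_euler("xyz",degrees=True),observe()["contact_force"])
m,im=grab("scene","s4"); crop(im,210,150,350,280,4.5,"s4c")
m,im=grab("top","t4"); crop(im,310,150,400,250,6,"t4c"); grab("wrist","w4")
E
```

```text
floor [ 0.50226877 -0.13225207  0.08620979] [-93.47354856  89.84304507  72.09284156] [-0.23935594  0.02643491 -4.73405943]
```

View pics/s4c.png

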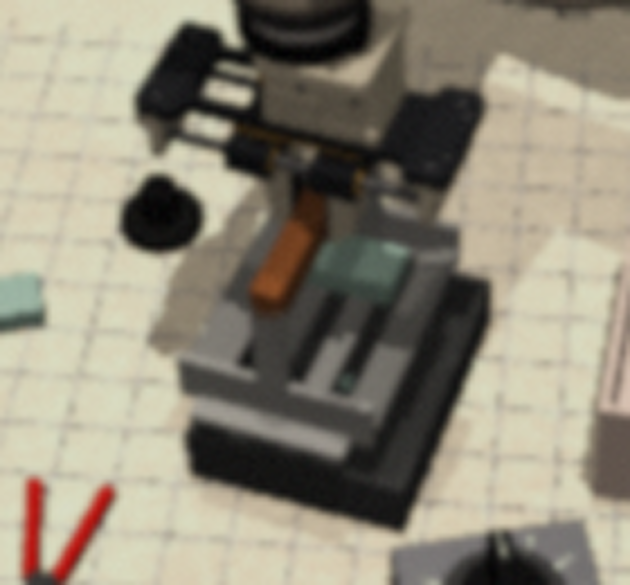

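View pics/t4c.png

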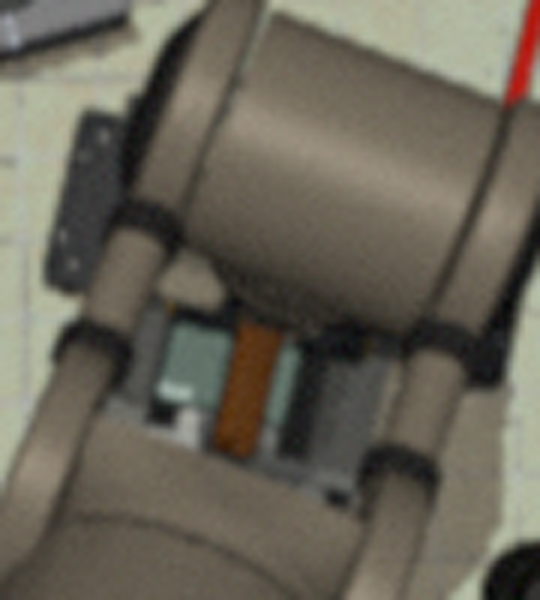

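View pics/w4.png

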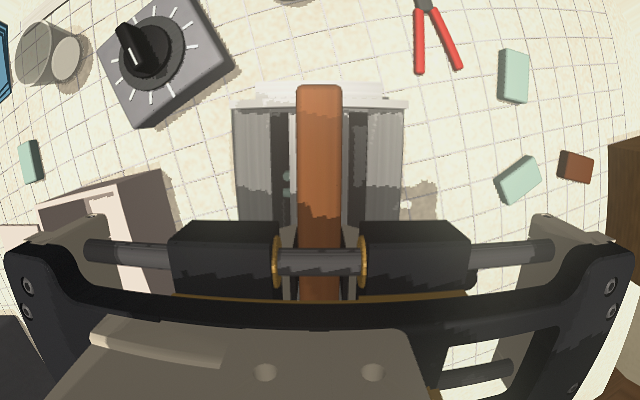

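```bash
python3 - <<'E'
from h import *
im=cv2.imread("pics/w4.png")[:,:,::-1]; crop(im,220,75,450,240,3.4,"w4c")
E
```

```text
(no output)
```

View pics/w4c.png

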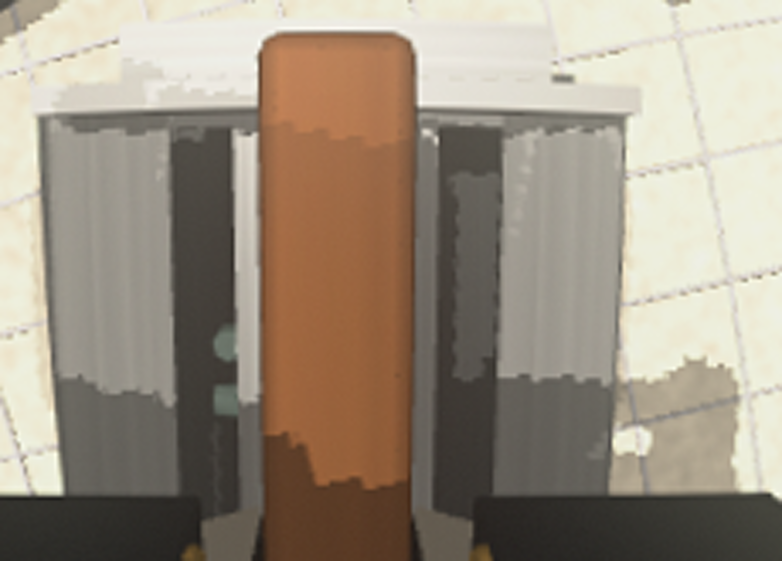

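```bash
python3 - <<'E'
from h import *
c=[.5034,-.1252,.0865]
rows([sieve(c,-13.7,t) for t in (9,18,26,26,18,9,0,-9,-18,-26)])
E
```

```text
[np.float64(0.0), np.float64(1.26), np.float64(-0.01), np.float64(-0.007), np.float64(0.002), np.float64(-0.157), np.float64(1.0)]
[np.float64(0.38), np.float64(2.83), np.float64(-0.03), np.float64(-0.007), np.float64(0.001), np.float64(-0.314), np.float64(1.0)]
[np.float64(0.92), np.float64(4.17), np.float64(-0.04), np.float64(-0.007), np.float64(0.001), np.float64(-0.453), np.float64(1.0)]
[np.float64(0.92), np.float64(4.17), np.float64(-0.04), np.float64(-0.007), np.float64(0.001), np.float64(-0.453), np.float64(1.0)]
[np.float64(0.38), np.float64(2.83), np.float64(-0.03), np.float64(-0.007), np.float64(0.001), np.float64(-0.314), np.float64(1.0)]
[np.float64(0.0), np.float64(1.26), np.float64(-0.01), np.float64(-0.007), np.float64(0.002), np.float64(-0.157), np.float64(1.0)]
[np.float64(-0.12), np.float64(-0.35), np.float64(-0.0), np.float64(-0.007), np.float64(0.002), np.float64(0.0), np.float64(1.0)]
[np.float64(0.0), np.float64(-1.96), np.float64(0.01), np.float64(-0.007), np.float64(0.003), np.float64(0.158), np.float64(1.0)]
[np.float64(0.38), np.float64(-3.53), np.float64(0.02), np.float64(-0.006), np.float64(0.004), np.float64(0.315), np.float64(1.0)]
[np.float64(0.92), np.float64(-4.86), np.float64(0.03), np.float64(-0.006), np.float64(0.004), np.float64(0.454), np.float64(1.0)]
```

>>> play_rows(steps=[[0.13,1.6,0,0,0,-0.157,1],[0.5,3.2,0,0,0,-0.314,1],[1.04,4.5,0,0,0,-0.453,1],[1.04,4.5,0,0,0,-0.453,1],[0.5,3.2,0,0,0,-0.314,1],[0.13,1.6,0,0,0,-0.157,1],[0,0,0,0,0,0,1],[0.13,-1.6,0,0,0,0.157,1],[0.5,-3.2,0,0,0,0.314,1],[1.04,-4.5,0,0,0,0.453,1]])

```text
t: 7.98
eef_pos: [0.5148, -0.0811, 0.1789]
tool_rot: [90.4, 63.8, -103.5]
contact_force: [-0.1, -0.6, -4.9]
grip_width: 0.0197
```

>>> play_rows(steps=[[0,0,0,0,0,0,1],[0,0,0,0,0,0,1]])

```text
t: 8.22
eef_pos: [0.5141, -0.0834, 0.1781]
tool_rot: [89.8, 64.1, -104.1]
contact_force: [-0.2, 0.1, -4.7]
grip_width: 0.0197
```

```bash
python3 - <<'E'
from h import *
p,Rt=toolrot(); print("floor",p+Rt.apply([.103,0,0]),observe()["contact_force"])
m,im=grab("scene","s5"); crop(im,210,150,350,280,4.5,"s5c")
m,im=grab("top","t5"); crop(im,310,150,400,250,6,"t5c"); m,im=grab("wrist","w5");crop(im,150,75,450,300,2.6,"w5c")
c=[.5034,-.1252,.0865]
rows([sieve(c,-13.7,t) for t in (-26,-18,-9,0,)])
E
```

```text
floor [ 0.50315449 -0.1269373   0.08542157] [-0.23154862  0.10388406 -4.74814684]
[np.float64(-0.23), np.float64(-0.33), np.float64(0.07), np.float64(-0.006), np.float64(0.004), np.float64(0.002), np.float64(1.0)]
[np.float64(-0.13), np.float64(1.11), np.float64(0.06), np.float64(-0.007), np.float64(0.004), np.float64(-0.138), np.float64(1.0)]
[np.float64(0.21), np.float64(2.68), np.float64(0.05), np.float64(-0.007), np.float64(0.003), np.float64(-0.295), np.float64(1.0)]
[np.float64(0.8), np.float64(4.19), np.float64(0.04), np.float64(-0.007), np.float64(0.002), np.float64(-0.452), np.float64(1.0)]
```

View pics/s5c.png

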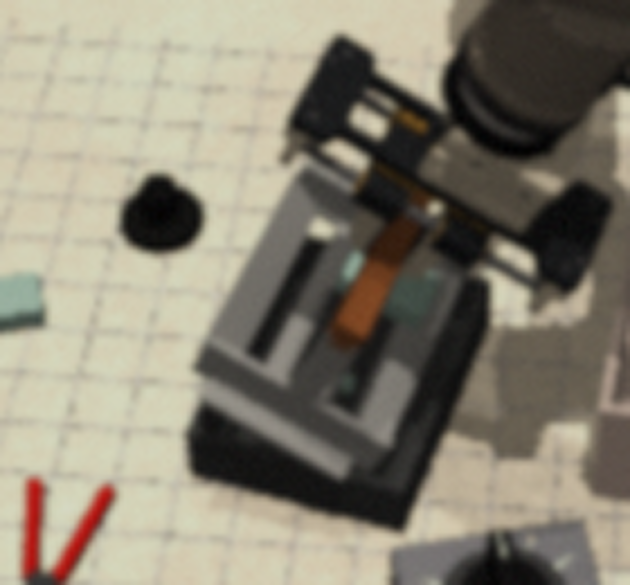

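View pics/t5c.png

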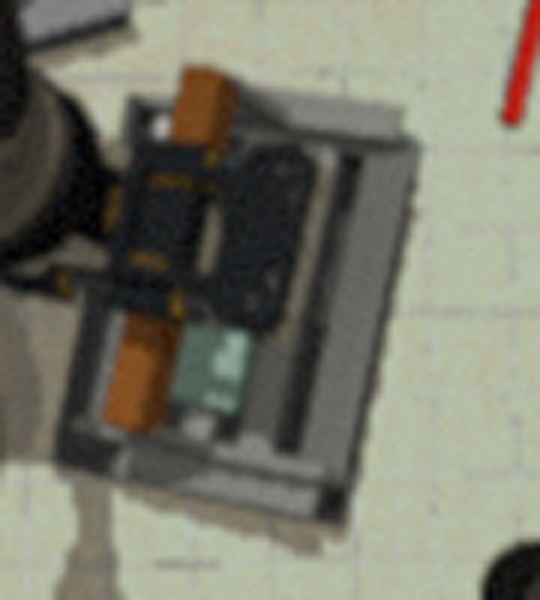

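View pics/w5c.png

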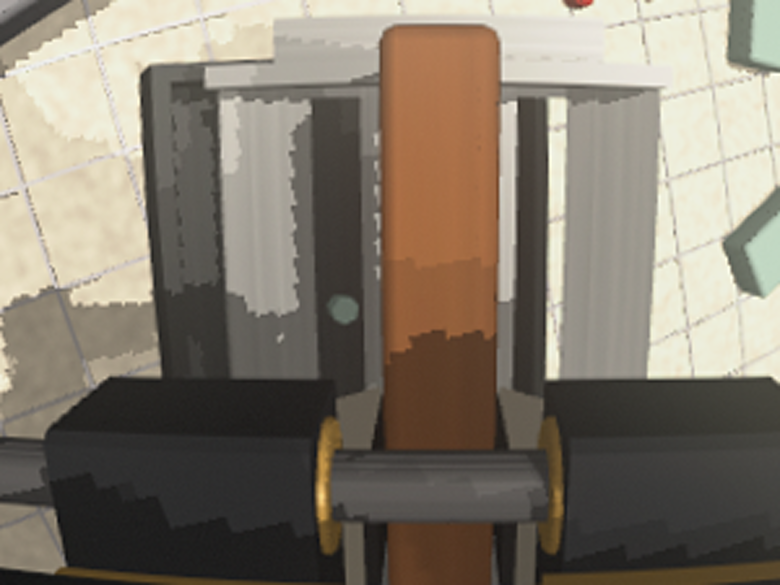

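```bash
python3 - <<'E'
from h import *
c=[.5034,-.1252,.0865]
rows([sieve(c,-13.7,t) for t in (-18,-9,0,9,18,26,26,18,9,0)],frm=sieve(c,-13.7,-26))
E
```

```text
[np.float64(0.1), np.float64(1.43), np.float64(0.0), np.float64(0.0), np.float64(-0.0), np.float64(-0.14), np.float64(1.0)]
[np.float64(0.45), np.float64(3.01), np.float64(0.0), np.float64(0.0), np.float64(-0.0), np.float64(-0.297), np.float64(1.0)]
[np.float64(1.04), np.float64(4.52), np.float64(0.0), np.float64(0.0), np.float64(-0.0), np.float64(-0.454), np.float64(1.0)]
[np.float64(1.86), np.float64(5.91), np.float64(0.0), np.float64(0.0), np.float64(0.0), np.float64(-0.611), np.float64(1.0)]
[np.float64(2.89), np.float64(7.15), np.float64(0.0), np.float64(0.0), np.float64(-0.0), np.float64(-0.768), np.float64(1.0)]
[np.float64(3.96), np.float64(8.12), np.float64(0.0), np.float64(-0.0), np.float64(-0.0), np.float64(-0.908), np.float64(1.0)]
[np.float64(3.96), np.float64(8.12), np.float64(0.0), np.float64(-0.0), np.float64(-0.0), np.float64(-0.908), np.float64(1.0)]
[np.float64(2.89), np.float64(7.15), np.float64(0.0), np.float64(0.0), np.float64(-0.0), np.float64(-0.768), np.float64(1.0)]
[np.float64(1.86), np.float64(5.91), np.float64(0.0), np.float64(0.0), np.float64(0.0), np.float64(-0.611), np.float64(1.0)]
[np.float64(1.04), np.float64(4.52), np.float64(0.0), np.float64(0.0), np.float64(-0.0), np.float64(-0.454), np.float64(1.0)]
```

>>> play_rows(steps=[[0.1,1.43,0,0,0,-0.14,1],[0.45,3,0,0,0,-0.297,1],[1.04,4.52,0,0,0,-0.454,1],[1.86,5.9,0,0,0,-0.611,1],[2.89,7.15,0,0,0,-0.768,1],[3.96,8.12,0,0,0,-0.908,1],[3.96,8.12,0,0,0,-0.908,1],[2.89,7.15,0,0,0,-0.768,1],[1.86,5.9,0,0,0,-0.611,1],[1.04,4.52,0,0,0,-0.454,1]])

```text
t: 9.62
eef_pos: [0.5032, -0.1282, 0.19]
tool_rot: [109.2, 89.7, -84.9]
contact_force: [-0.4, 0.3, -6.2]
grip_width: 0.0199
```

>>> play_rows(steps=[[0,0,0,0,0,0,1],[0,1.2,0,0,0,0,1],[0,-1.2,0,0,0,0,1],[0,1.2,0,0,0,0,1],[0,-1.2,0,0,0,0,1],[0,1.2,0,0,0,0,1],[0,0,0,0,0,0,1],[0,0,0,0,0,0,1]])

```text
t: 10.62
eef_pos: [0.5025, -0.1291, 0.188]
tool_rot: [-28.9, 89.8, 137.0]
contact_force: [-0.5, 0.1, -4.7]
grip_width: 0.0193
```

```bash
python3 - <<'E'
from h import *
p,Rt=toolrot(); print("floor",p+Rt.apply([.103,0,0]),observe()["contact_force"])
m,im=grab("scene","s6"); crop(im,210,150,350,280,4.5,"s6c")
m,im=grab("wrist","w6");crop(im,150,75,450,300,2.6,"w6c")
# target: over firebox, clear
rows([sieve([.5034,-.1252,.155],-13.7,0), sieve([.45,.03,.155],-13.7,0)],frm=sieve([.5034,-.1252,.0865],-13.7,0))
E
```

```text
floor [ 0.50225113 -0.1288452   0.084984  ] [-0.52482508  0.14327186 -4.6843094 ]
[np.float64(-6.85), np.float64(0.0), np.float64(0.0), np.float64(0.0), np.float64(0.0), np.float64(0.0), np.float64(1.0)]
[np.float64(-6.85), np.float64(-13.81), np.float64(8.86), np.float64(0.0), np.float64(0.0), np.float64(0.0), np.float64(1.0)]
```

View pics/s6c.png

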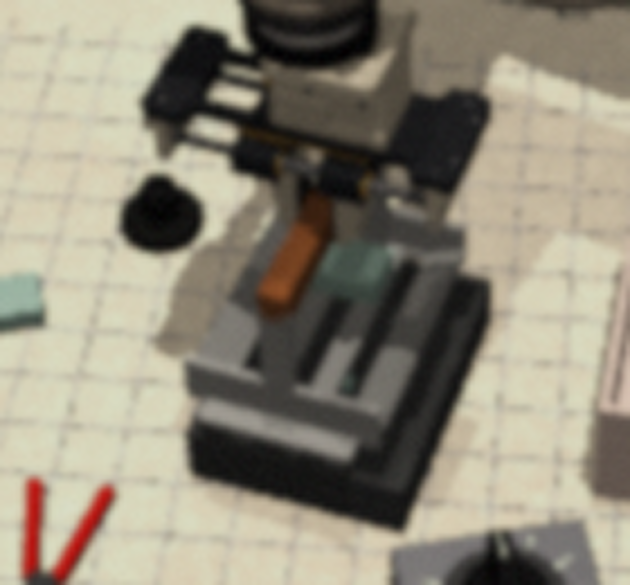

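View pics/w6c.png

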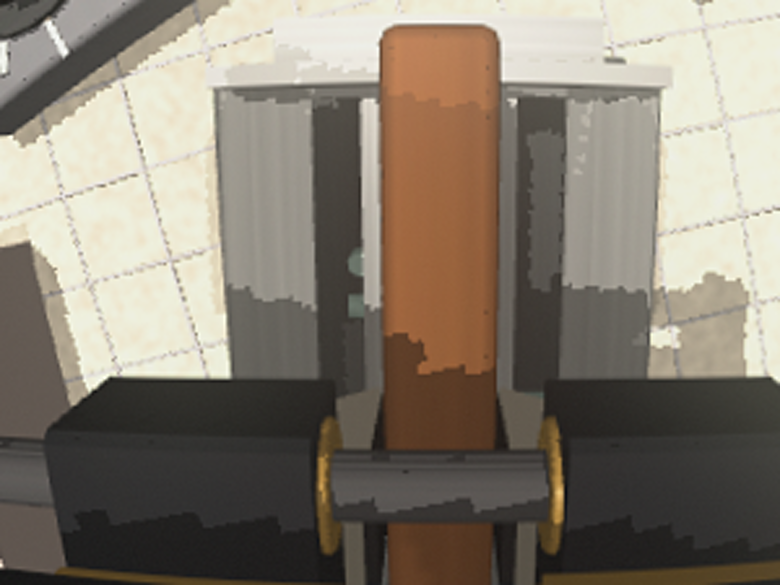

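>>> play_rows(steps=[[-3,0,0,0,0,0,1],[-6,0,0,0,0,0,1],[-7,-2,1.2,0,0,0,1],[-7,-5,3.2,0,0,0,1],[-7,-8.5,5.4,0,0,0,1],[-7,-12,7.6,0,0,0,1],[-7,-15,8.8,0,0,0,1],[-7,-17,8.8,0,0,0,1],[-7,-18,8.8,0,0,0,1],[-7,-18,8.8,0,0,0,1]])

```text
t: 11.98
eef_pos: [0.4609, 0.0679, 0.2582]
tool_rot: [-10.6, 89.8, 155.4]
contact_force: [0.4, -0.1, -5.5]
grip_width: 0.0199
```

```bash
python3 - <<'E'
from h import *
p,Rt=toolrot(); print("floor",p+Rt.apply([.103,0,0]),observe()["contact_force"])
m,im=grab("scene","s7"); crop(im,210,150,400,290,4,"s7c")
m,im=grab("top","t7"); crop(im,210,140,400,260,4,"t7c")
m,im=grab("wrist","w7")
E
```

```text
floor [0.46062555 0.06804461 0.15516359] [ 0.3917613  -0.13868139 -5.49050541]
```

View pics/s7c.png

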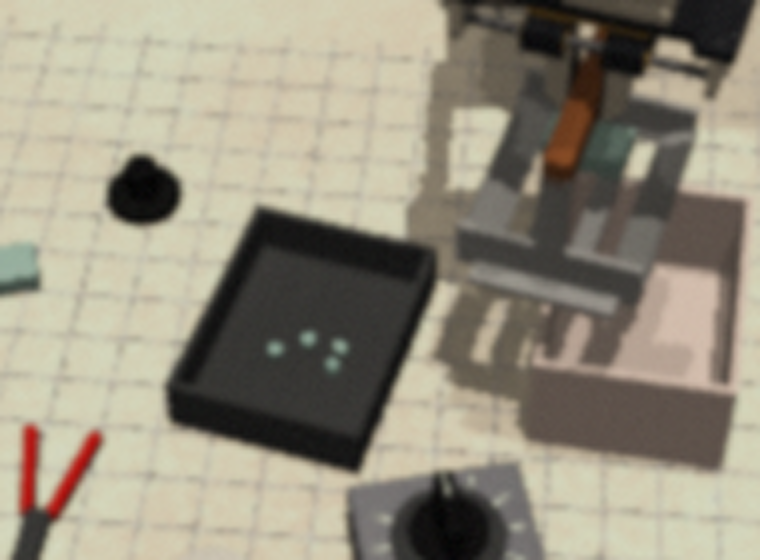

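View pics/t7c.png

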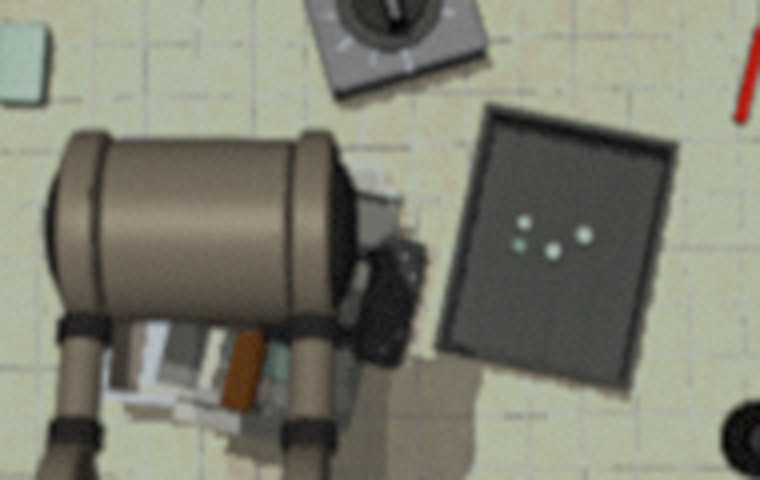

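View pics/w7.png

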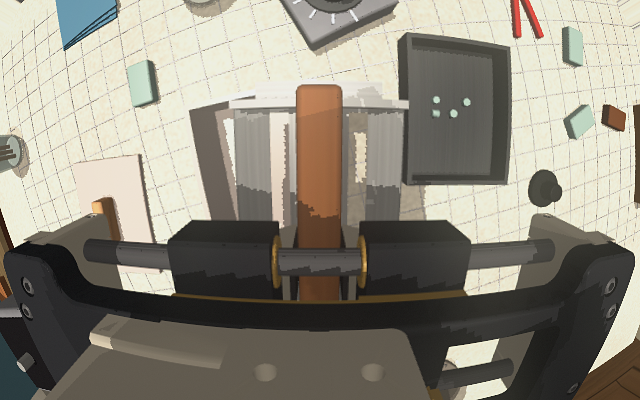

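```bash
python3 - <<'E'
from h import *
m=camera_model("top")
P=plane(m,(np.array([(488,103),(678,146),(632,393),(436,350)])+.5)/4-.5+[210,140],.045,"top")[:,:2]; u=(P[0]+P[1]-P[2]-P[3])/2; v=(P[0]+P[3]-P[1]-P[2])/2
print("pan",P.mean(0),np.linalg.norm(u),np.linalg.norm(v),np.degrees(np.arctan2(u[1],u[0])),np.degrees(np.arctan2(v[1],v[0]))-90)
b=R.from_euler("z",-4.4,degrees=True); c=np.array([.480,.118,.22])+b.apply([.02,-.008,0]); print(c)
rows([sieve(c,-4.4,0,L=.003)])
print()
f=sieve(c,-4.4,0,L=.003)
rows([sieve(c,-4.4,t,L=.003) for t in (8,16,24,32,38,41,44,47,50,54,58)],frm=f)
E
```

```text
pan [ 0.49915147 -0.12444933] 0.18101739348645735 0.14106929276687646 -12.36676290156108 -13.55200564994054
[0.4993273 0.1084892 0.22     ]
[np.float64(3.52), np.float64(-4.97), np.float64(-2.71), np.float64(-0.169), np.float64(0.003), np.float64(0.001), np.float64(1.0)]

[np.float64(0.0), np.float64(0.04), np.float64(-0.0), np.float64(-0.0), np.float64(-0.0), np.float64(-0.14), np.float64(1.0)]
[np.float64(0.01), np.float64(0.08), np.float64(-0.0), np.float64(0.0), np.float64(0.0), np.float64(-0.279), np.float64(1.0)]
[np.float64(0.03), np.float64(0.12), np.float64(-0.0), np.float64(0.0), np.float64(-0.0), np.float64(-0.419), np.float64(1.0)]
[np.float64(0.05), np.float64(0.16), np.float64(-0.0), np.float64(0.0), np.float64(0.0), np.float64(-0.558), np.float64(1.0)]
[np.float64(0.06), np.float64(0.18), np.float64(0.0), np.float64(-0.0), np.float64(0.0), np.float64(-0.663), np.float64(1.0)]
[np.float64(0.07), np.float64(0.2), np.float64(0.0), np.float64(0.0), np.float64(0.0), np.float64(-0.716), np.float64(1.0)]
[np.float64(0.08), np.float64(0.21), np.float64(0.0), np.float64(0.0), np.float64(0.0), np.float64(-0.768), np.float64(1.0)]
[np.float64(0.1), np.float64(0.22), np.float64(0.0), np.float64(0.0), np.float64(-0.0), np.float64(-0.82), np.float64(1.0)]
[np.float64(0.11), np.float64(0.23), np.float64(0.0), np.float64(0.0), np.float64(0.0), np.float64(-0.873), np.float64(1.0)]
[np.float64(0.12), np.float64(0.24), np.float64(-0.0), np.float64(0.0), np.float64(0.0), np.float64(-0.942), np.float64(1.0)]
[np.float64(0.14), np.float64(0.25), np.float64(-0.0), np.float64(-0.0), np.float64(-0.0), np.float64(-1.012), np.float64(1.0)]
```

>>> play_rows(steps=[[0.5,-1,-0.5,-0.034,0,0,1],[1,-2,-1,-0.068,0,0,1],[1.5,-3,-1.6,-0.1,0,0,1],[2.3,-4,-2.2,-0.135,0,0,1],[3,-5,-2.7,-0.169,0,0,1],[3.5,-5,-2.7,-0.169,0,0,1],[3.5,-5,-2.7,-0.169,0,0,1]])

```text
t: 13.0
eef_pos: [0.4991, 0.1094, 0.2228]
tool_rot: [-12.9, 89.8, 162.7]
contact_force: [-0.4, 0.0, -4.8]
grip_width: 0.0196
```

>>> play_rows(steps=[[0,0,0,0,0,-0.14,1],[0,0.08,0,0,0,-0.279,1],[0,0.12,0,0,0,-0.419,1],[0.05,0.16,0,0,0,-0.558,1],[0.06,0.18,0,0,0,-0.663,1],[0.06,0.18,0,0,0,-0.663,1]])

```text
t: 13.75
eef_pos: [0.4993, 0.1059, 0.2222]
tool_rot: [-89.7, 52.0, 85.7]
contact_force: [-0.3, -0.1, -5.0]
grip_width: 0.0195
```

```bash
python3 - <<'E'
from h import *
o=observe(); p,Rt=toolrot(); print("handle",p+Rt.apply([.003,0,0]),o["contact_force"],o["joint_positions"],o["tool_rot"])
m,im=grab("scene","s8"); crop(im,210,120,430,290,3.5,"s8c")
E
```

```text
handle [0.49947903 0.1077385  0.2198011 ] [-0.2784874  -0.09140255 -5.01557608] [-17.79525099  21.59485369  99.89600548  38.65432884  73.19347173
  60.32846768] [-89.67202729  52.04638543  85.740416  ]
```

View pics/s8c.png

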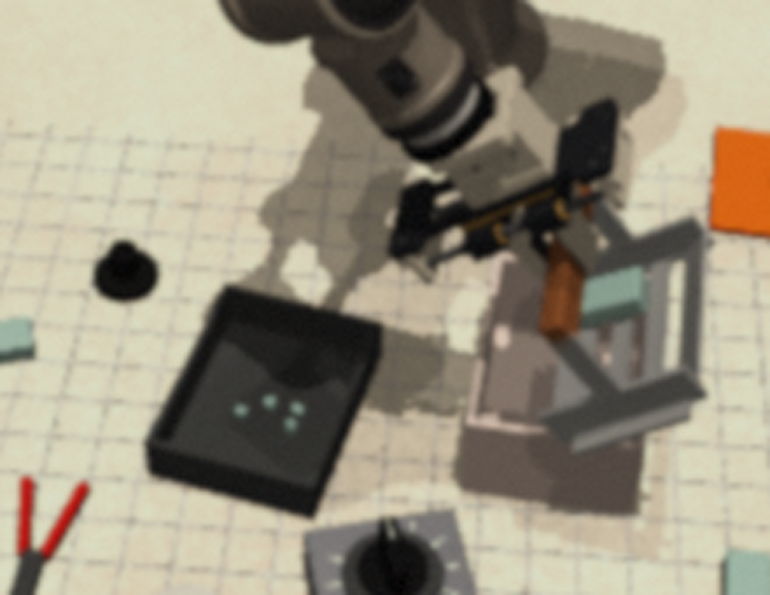

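>>> play_rows(steps=[[0,0,0,0,0,-0.05,1],[0,0,0,0,0,-0.09,1],[0,0,0,0,0,-0.13,1],[0,0,0,0,0,-0.17,1],[0,0,0,0,0,-0.21,1],[0,0,0,0,0,-0.25,1],[0,0,0,0,0,-0.29,1],[0,0,0,0,0,-0.33,1],[0,0,0,0,0,-0.35,1],[0,0,0,0,0,-0.35,1]])

```text
t: 15.05
eef_pos: [0.4994, 0.1075, 0.2226]
tool_rot: [-89.8, 31.9, 85.7]
contact_force: [-0.0, 0.6, -2.7]
grip_width: 0.0196
```

```bash
python3 - <<'E'
from h import *
o=observe(); p,Rt=toolrot(); print("handle",p+Rt.apply([.003,0,0]),o["contact_force"],o["joint_positions"],o["tool_rot"])
m,im=grab("scene","s9"); crop(im,210,120,430,290,3.5,"s9c")
E
```

```text
handle [0.49959422 0.11004519 0.22097613] [-0.03913301  0.5789527  -2.70703613] [-25.35892148  28.78614386 103.01897322  53.00002891  82.87323202
  44.69927373] [-89.80097225  31.85951491  85.72864699]
```

View pics/s9c.png

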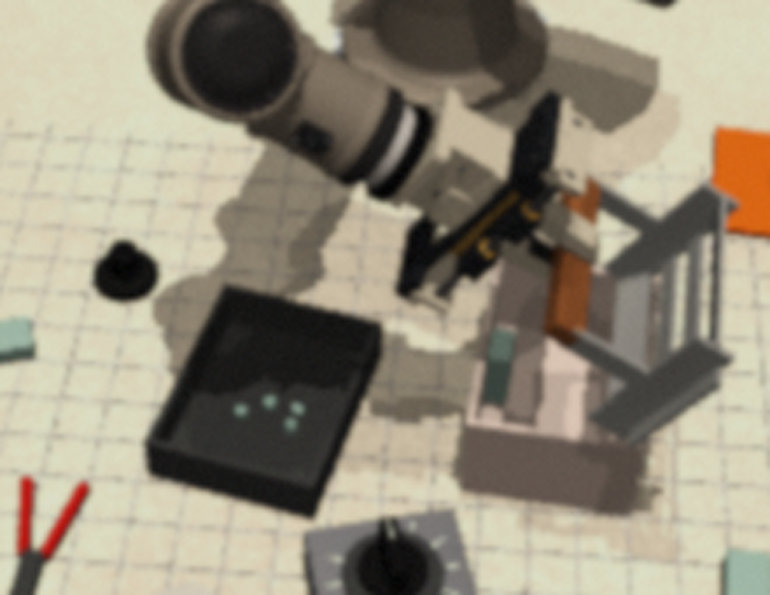

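```bash
python3 - <<'E'
from h import *
c=np.array([.4996,.110,.221]); f=toolrot()
rows([sieve(c+[0,0,z],-4.4,t,L=.003) for t,z in ((50,0),(41,.005),(32,.01),(24,.014),(16,.014),(8,.014),(0,.014),(0,.014))],frm=f)
print()
f=sieve(c+[0,0,.014],-4.4,0,L=.003)
e=np.array([.5030,-.1252,.235])
rows([sieve(c*(1-s)+e*s+[0,0,.014*(1-s)],-4.4-9.3*s,0,L=.003) for s in (.2,.4,.6,.8,1,1)]+[sieve([.503,-.1252,.153],-13.7,0,L=.003)],frm=f)
E
```

```text
[np.float64(0.0), np.float64(-0.02), np.float64(0.0), np.float64(-0.002), np.float64(0.002), np.float64(0.142), np.float64(1.0)]
[np.float64(-0.25), np.float64(-0.49), np.float64(0.01), np.float64(-0.002), np.float64(0.002), np.float64(0.299), np.float64(1.0)]
[np.float64(-0.5), np.float64(-0.96), np.float64(0.01), np.float64(-0.001), np.float64(0.002), np.float64(0.456), np.float64(1.0)]
[np.float64(-0.69), np.float64(-1.33), np.float64(0.01), np.float64(-0.001), np.float64(0.002), np.float64(0.595), np.float64(1.0)]
[np.float64(-0.66), np.float64(-1.37), np.float64(0.01), np.float64(-0.001), np.float64(0.002), np.float64(0.735), np.float64(1.0)]
[np.float64(-0.63), np.float64(-1.4), np.float64(0.01), np.float64(-0.001), np.float64(0.002), np.float64(0.875), np.float64(1.0)]
[np.float64(-0.6), np.float64(-1.42), np.float64(0.01), np.float64(-0.001), np.float64(0.002), np.float64(1.014), np.float64(1.0)]
[np.float64(-0.6), np.float64(-1.42), np.float64(0.01), np.float64(-0.001), np.float64(0.002), np.float64(1.014), np.float64(1.0)]

[np.float64(0.0), np.float64(4.68), np.float64(-0.43), np.float64(0.032), np.float64(0.0), np.float64(0.0), np.float64(1.0)]
[np.float64(0.0), np.float64(9.37), np.float64(-0.86), np.float64(0.065), np.float64(0.0), np.float64(0.0), np.float64(1.0)]
[np.float64(0.0), np.float64(14.05), np.float64(-1.29), np.float64(0.097), np.float64(0.0), np.float64(0.0), np.float64(1.0)]
[np.float64(0.0), np.float64(18.74), np.float64(-1.71), np.float64(0.13), np.float64(0.0), np.float64(0.0), np.float64(1.0)]
[np.float64(0.0), np.float64(23.42), np.float64(-2.14), np.float64(0.162), np.float64(0.0), np.float64(0.0), np.float64(1.0)]
[np.float64(0.0), np.float64(23.42), np.float64(-2.14), np.float64(0.162), np.float64(0.0), np.float64(0.0), np.float64(1.0)]
[np.float64(8.2), np.float64(23.42), np.float64(-2.14), np.float64(0.162), np.float64(0.0), np.float64(0.0), np.float64(1.0)]
```

>>> play_rows(steps=[[0,0,0,0,0,0.142,1],[-0.25,-0.5,0,0,0,0.299,1],[-0.5,-0.96,0,0,0,0.456,1],[-0.7,-1.33,0,0,0,0.595,1],[-0.66,-1.37,0,0,0,0.735,1],[-0.63,-1.4,0,0,0,0.875,1],[-0.6,-1.42,0,0,0,1.014,1],[-0.6,-1.42,0,0,0,1.014,1],[-0.6,-1.42,0,0,0,1.014,1]])

```text
t: 16.23
eef_pos: [0.499, 0.1103, 0.2378]
tool_rot: [-39.0, 89.7, 136.7]
contact_force: [0.8, 0.3, -3.4]
grip_width: 0.0198
```

>>> play_rows(steps=[[0,4.68,-0.43,0.032,0,0,1],[0,9.37,-0.86,0.065,0,0,1],[0,14.05,-1.3,0.097,0,0,1],[0,18.7,-1.7,0.13,0,0,1],[0,22,-2.1,0.162,0,0,1],[0,23.4,-2.1,0.162,0,0,1],[0,23.4,-2.1,0.162,0,0,1],[0,23.4,-2.1,0.162,0,0,1],[0,23.4,-2.1,0.162,0,0,1]])

```text
t: 17.35
eef_pos: [0.5028, -0.1237, 0.238]
tool_rot: [-11.8, 89.9, 154.7]
contact_force: [0.3, 0.4, -3.3]
grip_width: 0.0199
```

```bash
python3 - <<'E'
from h import *
o=observe(); p,Rt=toolrot(); print("handle",p+Rt.apply([.003,0,0]),o["contact_force"],Rt.as_matrix().round(4)[:,:2])
m,im=grab("scene","s10"); crop(im,210,120,430,290,3.5,"s10c"); grab("wrist","w10")
rows([sieve([.503,-.1252,.165],-13.7,0,L=.003),sieve([.503,-.1252,.1505],-13.7,0,L=.003)])
E
```

```text
handle [ 0.50278411 -0.12370918  0.23502121] [ 0.27389167  0.40756089 -3.32389702] [[-2.200e-03 -2.343e-01]
 [ 1.000e-03 -9.722e-01]
 [-1.000e+00 -5.000e-04]]
[np.float64(7.0), np.float64(0.12), np.float64(-0.06), np.float64(0.002), np.float64(0.002), np.float64(0.0), np.float64(1.0)]
[np.float64(8.45), np.float64(0.12), np.float64(-0.06), np.float64(0.002), np.float64(0.002), np.float64(0.0), np.float64(1.0)]
```

View pics/s10c.png

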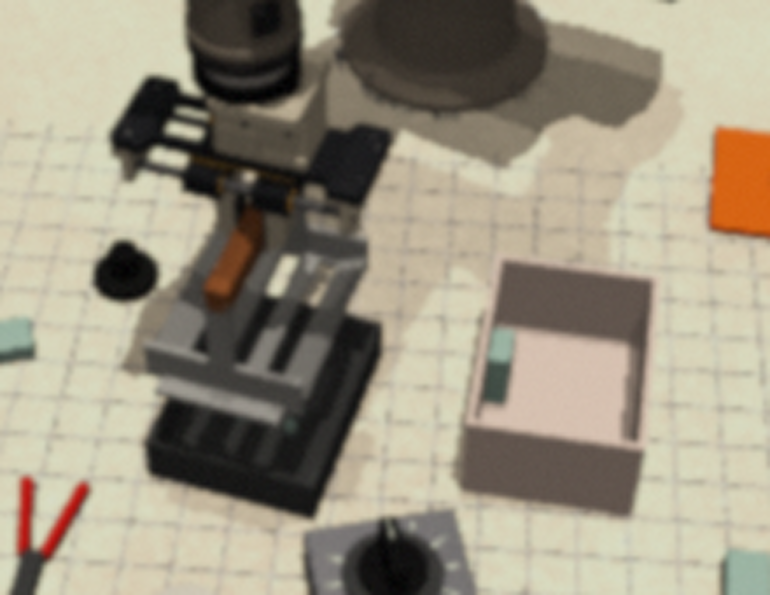

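View pics/w10.png

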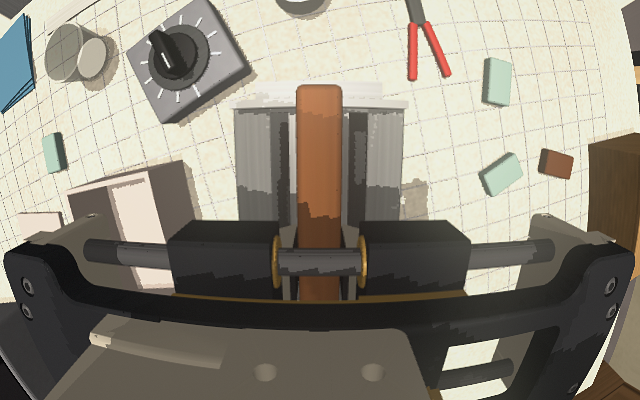

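>>> play_rows(steps=[[3,0.1,0,0.002,0.002,0,1],[6,0.1,-0.05,0.002,0.002,0,1],[7.4,0.1,-0.05,0.002,0.002,0,1],[8,0.1,-0.05,0.002,0.002,0,1],[8.2,0.1,-0.05,0.002,0.002,0,1],[8.35,0.1,-0.05,0.002,0.002,0,1],[8.45,0.1,-0.05,0.002,0.002,0,1],[8.45,0.1,-0.05,0.002,0.002,0,1]])

```text
t: 18.45
eef_pos: [0.5029, -0.1254, 0.1582]
tool_rot: [172.5, 89.9, -21.2]
contact_force: [-12.6, 5.6, 28.0]
grip_width: 0.0195
```

>>> play_rows(steps=[[-0.4,0,0,0,0,0,1],[-0.4,0,0,0,0,0,1]])

```text
t: 18.7
eef_pos: [0.5037, -0.1262, 0.1585]
tool_rot: [170.4, 89.9, -23.4]
contact_force: [1.3, -0.7, 0.9]
grip_width: 0.0195
```

```bash
python3 - <<'E'
from h import *
o=observe(); p,Rt=toolrot(); print("handle",p+Rt.apply([.003,0,0]),o["contact_force"],o["wrist_torque"])
m,im=grab("scene","s11"); crop(im,220,150,350,290,4,"s11c"); m,im=grab("wrist","w11");crop(im,200,60,450,300,2.6,"w11c");m,im=grab("top","t11"); crop(im,300,150,400,260,5,"t11c")
E
```

```text
handle [ 0.50370988 -0.12615898  0.15549583] [ 1.27955763 -0.72631383  0.8721236 ] [-0.03069113 -0.04973383 -0.04095008]
```

View pics/s11c.png

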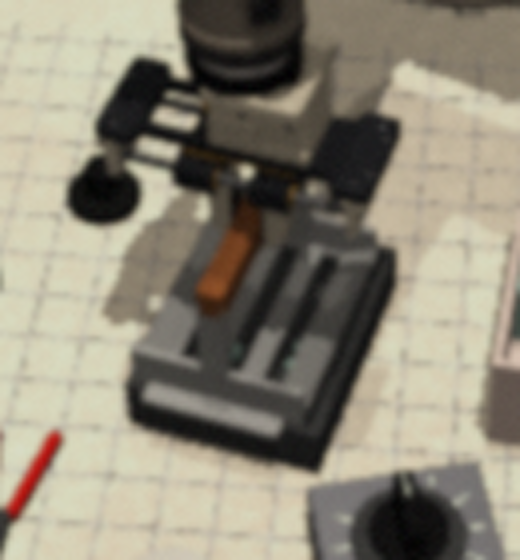

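View pics/w11c.png

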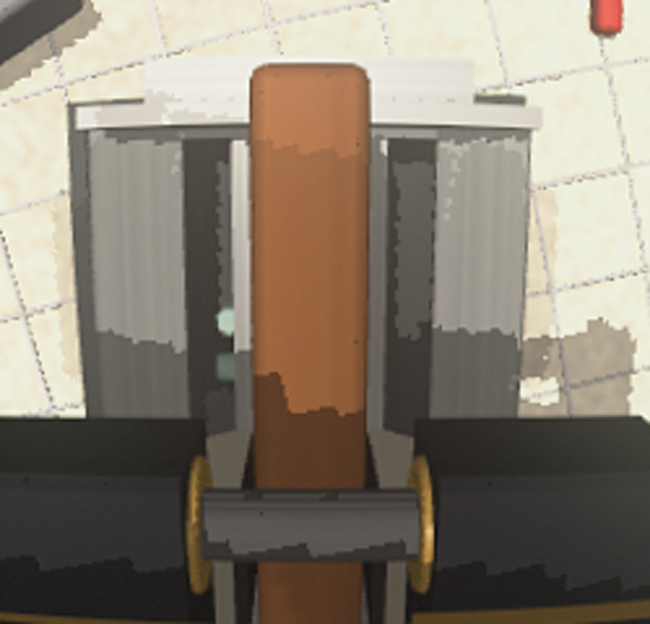

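View pics/t11c.png

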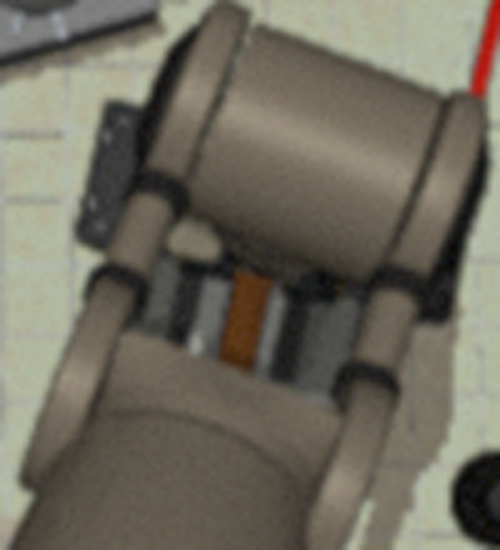

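```bash
python3 - <<'E'
from h import *
im=cv2.imread("pics/w1.png")[:,:,::-1]; crop(im,230,70,410,260,3.5,"w1c")
E
```

```text
(no output)
```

View pics/w1c.png

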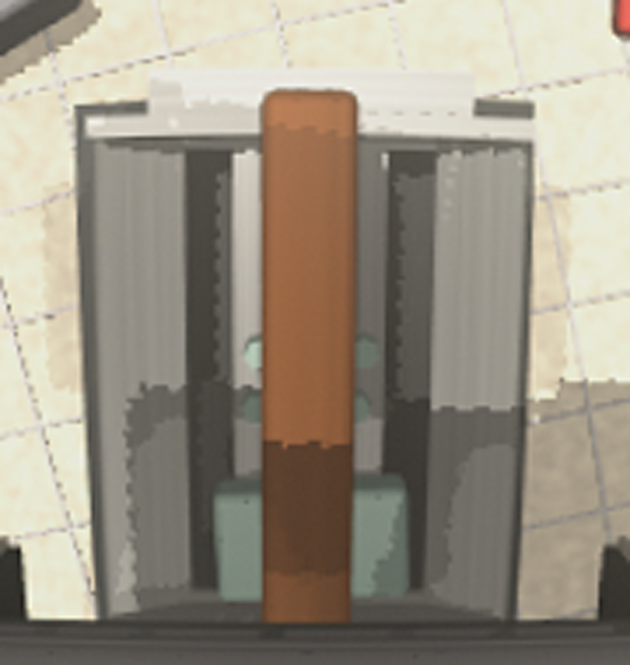

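>>> play_rows(steps=[[-0.5,0,0,0,0,0,1],[-0.5,-0.25,0,0,0,0,1],[-0.5,-0.25,0,0,0,0,1],[-0.2,-0.25,0,0,0,0,1],[0,-0.25,0,0,0,0,1],[0,-0.25,0,0,0,0,1]])

```text
t: 19.6
eef_pos: [0.5034, -0.1234, 0.1583]
tool_rot: [85.4, 90.0, -108.4]
contact_force: [-2.9, 2.2, 6.0]
grip_width: 0.0197
```

```bash
python3 - <<'E'
from h import *
o=observe(); p,Rt=toolrot(); print("handle",p+Rt.apply([.003,0,0]),o["contact_force"],o["wrist_torque"])
m,im=grab("wrist","w12");crop(im,200,60,450,300,2.6,"w12c")
E
```

```text
handle [ 0.50335833 -0.12335183  0.15525628] [-2.890019    2.18521164  6.03002524] [ 0.21085757  0.64642059 -0.00739217]
```

View pics/w12c.png

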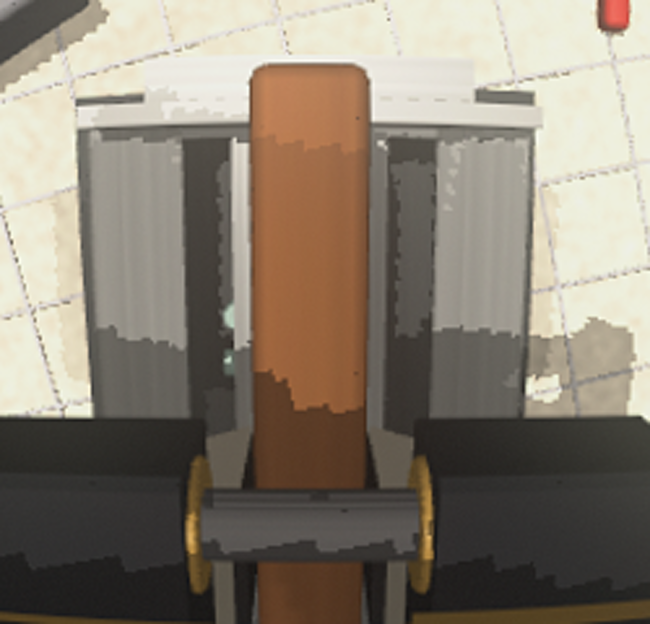

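>>> play_rows(steps=[[0,0,0,0,0,0,0.75],[0,0,0,0,0,0,0.7],[0,0,0,0,0,0,0.5],[0,0,0,0,0,0,0],[0,0,0,0,0,0,0],[0,0,0,0,0,0,0],[-3,0,0,0,0,0,0],[-7,0,0,0,0,0,0],[-10,0,0,0,0,0,0],[-10,0,0,0,0,0,0]])

```text
t: 20.9
eef_pos: [0.5045, -0.1239, 0.2598]
tool_rot: [170.2, 89.7, -23.6]
contact_force: [-0.3, 0.4, 0.0]
grip_width: 0.0916
```

```bash
python3 - <<'E'
from seg import *
o=observe(); print(o["eef_pos"],o["grip_width"],o["contact_force"])
m,im=grab("wrist","w13")
P=plane(m,[(306,98),(332,98),(330,297),(305,297)],.163,"wrist")
m,im=grab("scene","s13"); crop(im,180,120,430,290,3,"s13c")
m,im=grab("top","t13")
hsv=cv2.cvtColor(im,cv2.COLOR_RGB2HSV);H,S,V=[hsv[...,i].astype(int) for i in range(3)]
mk=((H>60)&(H<95)&(S>25)&(V>110)).astype(np.uint8);mk[:110]=0
[print(*q) for q in rectpose(m,mk,.02)]
E
```

```text
[ 0.50448443 -0.12387807  0.2597636 ] 0.09161692991002832 [-0.28247545  0.36484906  0.01203945]
[432. 217.] [ 452.8 -364.    57.8   33.9  -70.9]
[435. 175.] [ 574.4 -378.1   58.4   34.5  -17.8]
[216. 156.] [644.4 267.9  57.5  33.5  -3.8]
```

View pics/w13.png

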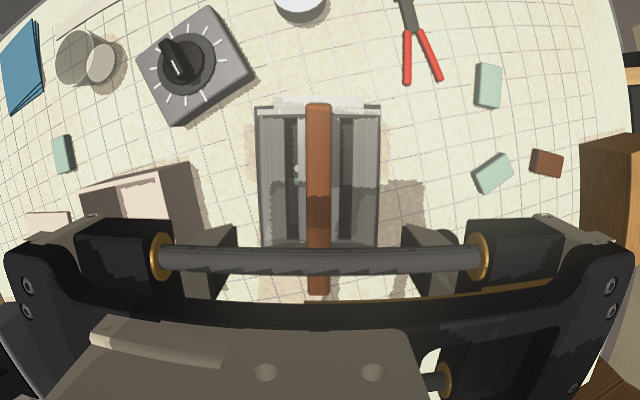

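View pics/s13c.png

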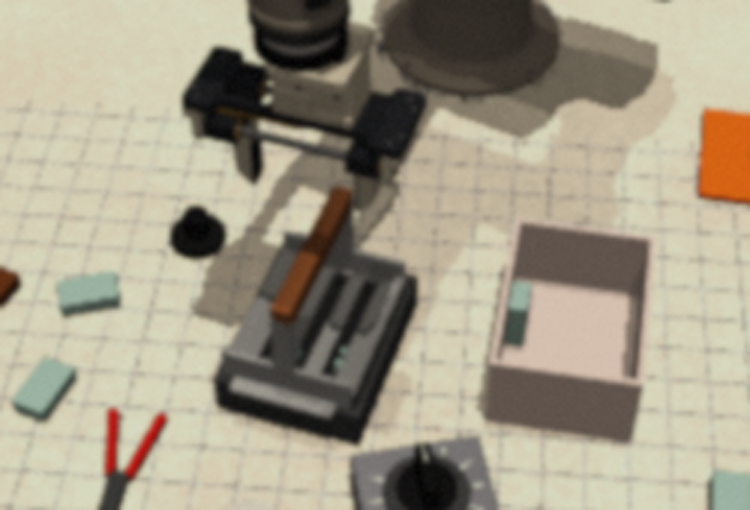

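View pics/t13.png

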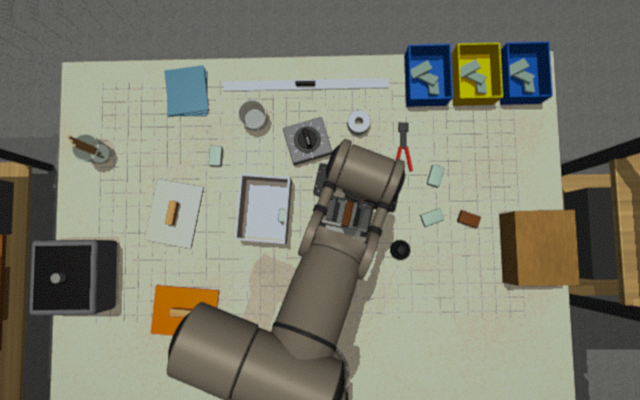

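```bash
python3 - <<'E'
from seg import *
m=camera_model("top"); im=cv2.imread("pics/top0.png")
print(plane(m,[(410,170),(412,165),(395,170),(400,250),(469,219)],.01,"top").round(3))
m2=camera_model("scene"); print(plane(m2,[(235,262),(216,280)],.01,"scene").round(3))
P=plane(m,[(432.,217)],.02,"top");
b=down(19.1)
f=toolrot()
print(go([.4527,-.364,.11],down(19.1)),go([.4527,-.364,.11],down(-160.9)))
E
```

```text
[[ 0.592 -0.307  0.01 ]
 [ 0.607 -0.313  0.01 ]
 [ 0.593 -0.263  0.01 ]
 [ 0.359 -0.27   0.01 ]
 [ 0.446 -0.473  0.01 ]]
[[ 0.606 -0.253  0.01 ]
 [ 0.67  -0.293  0.01 ]]
(array([14.63, 24.58, -0.88]), array([-2.1442e+00,  1.1000e-03,  2.5000e-03])) (array([14.63, 24.58, -0.88]), array([ 9.974e-01,  2.200e-03, -9.000e-04]))
```

>>> play_rows(steps=[[0,6,-0.2,0.166,0,0,0],[0,12,-0.4,0.332,0,0,0],[2,17,-0.6,0.5,0,0,0],[5,21,-0.8,0.66,0,0,0.2],[9,24.6,-0.9,0.83,0,0,0.3],[13,24.6,-0.9,0.997,0,0,0.3],[14.6,24.6,-0.9,0.997,0,0,0.3],[14.6,24.6,-0.9,0.997,0,0,0.3]], newtons=40)

```text
t: 22.05
eef_pos: [0.4533, -0.3637, 0.1103]
tool_rot: [27.4, 89.8, 136.8]
contact_force: [0.6, -0.0, -0.5]
grip_width: 0.0643
```

```bash
python3 - <<'E'
from h import *
m,im=grab("wrist","w14"); o=observe(); print(o["eef_pos"],o["grip_width"],o["joint_positions"])
print(proj(m,[[.4527,-.364,.02]],"wrist"))
print(go([.4527,-.364,.025],down(-160.9)))
E
```

```text
[ 0.45406485 -0.36431663  0.11180056] 0.06486347364500405 [-4.62769620e+01  3.32990189e+01  8.82240799e+01 -1.31720771e-02
  5.84871663e+01  1.14413033e+02]
[[318.93160976 209.16746366]]
(array([8.68, 0.12, 0.07]), array([ 0.0038,  0.0001, -0.0003]))
```

View pics/w14.png

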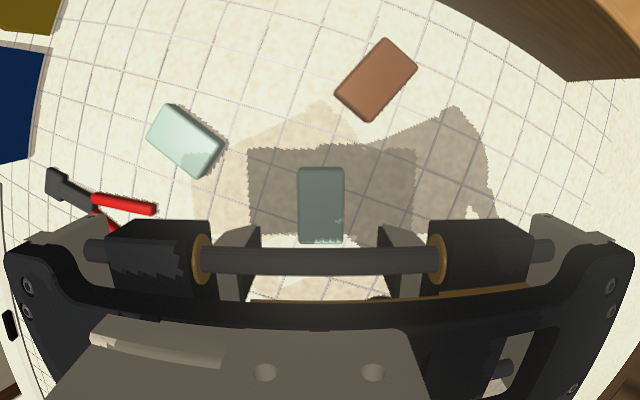

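>>> play_rows(steps=[[3,0.1,0,0,0,0,0.3],[6,0.1,0,0,0,0,0.3],[8,0.1,0,0,0,0,0.3],[8.5,0.1,0,0,0,0,0.3],[8.5,0.1,0,0,0,0,0.6],[8.5,0.1,0,0,0,0,1],[8.5,0.1,0,0,0,0,1],[8.5,0.1,0,0,0,0,1],[3,0.1,0,0,0,0,1],[-3,0.1,0,0,0,0,1]])

```text
t: 23.35
eef_pos: [0.4521, -0.3644, 0.1418]
tool_rot: [28.5, 89.8, 137.6]
contact_force: [1.4, -0.9, -1.1]
grip_width: 0.0358
```

```bash
python3 - <<'E'
from h import *
m,im=grab("wrist","w15"); o=observe(); print(o["eef_pos"],o["grip_width"],o["joint_positions"])
b=R.from_euler("z",-4.4,degrees=True); c=np.array([.480,.118,.0])
d=c+b.apply([-.045,.02,0]); print(d)
for j in (85.6,-94.4): print(j,go([d[0],d[1],.20],down(j)))
E
```

```text
[ 0.45519625 -0.36733579  0.15115338] 0.0356042483132533 [-4.64020932e+01  3.06047212e+01  8.59638340e+01 -1.31553011e-02
  6.27551353e+01  1.14464780e+02]
[0.43666701 0.14139341 0.        ]
85.6 (array([ -5.34, -14.95,  48.61]), array([ 1.9816, -0.0024,  0.0138]))
-94.4 (array([ -5.34, -14.95,  48.61]), array([-1.1599, -0.0123, -0.0021]))
```

View pics/w15.png

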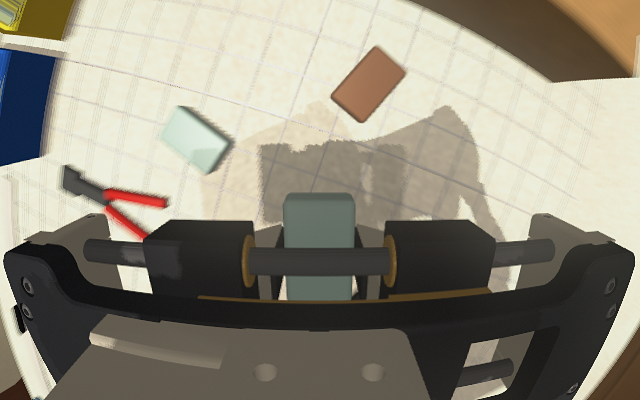

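```bash
cat >> h.py <<'E'
BOX=np.array([.480,.118,0]); BY=-4.4
def inbox(x,y): return (BOX+R.from_euler("z",BY,degrees=True).apply([x,y,0]))[:2]
E
python3 - <<'E'
from h import *
d=inbox(-.054,.010); print(d)
print(go([d[0],d[1],.23],down(-94.4)),go([d[0],d[1],.065],down(-94.4)))
E
```

```text
[0.42692634 0.13211336]
(array([ -8.34, -13.74,  48.02]), array([-1.1599, -0.0123, -0.0021])) (array([  8.16, -13.66,  48.2 ]), array([-1.1599, -0.0123, -0.0021]))
```

>>> play_rows(steps=[[-4.5,0,0,0,0,0,1],[-8.3,-1.5,5,-0.13,0,0,1],[-8.3,-3.3,11,-0.28,0,0,1],[-8.3,-5,17,-0.44,0,0,1],[-8.3,-6.8,23,-0.58,0,0,1],[-8.3,-8.5,29,-0.73,0,0,1],[-8.3,-10.2,35,-0.88,0,0,1],[-8.3,-12,41,-1.02,0,0,1],[-8.3,-13.3,46,-1.16,0,0,1],[-8.3,-13.7,48.1,-1.16,0,0,1]])

```text
t: 24.65
eef_pos: [0.4239, 0.137, 0.2244]
tool_rot: [-53.6, 90.0, 122.3]
contact_force: [0.7, -1.1, -1.3]
grip_width: 0.0357
```

```bash
python3 - <<'E'
from h import *
m,im=grab("wrist","w16"); o=observe(); print(o["eef_pos"],o["grip_width"],o["joint_positions"])
d=inbox(-.054,.010); print(d)
print(go([d[0],d[1],.065],down(-94.4)))
E
```

```text
[0.42357658 0.13802952 0.22435355] 0.03574450290563184 [8.11365116e+00 1.26405250e+01 1.01275558e+02 9.85207165e-02
 6.61056983e+01 1.02294390e+02]
[0.42692634 0.13211336]
(array([15.93,  0.59, -0.39]), array([0.0031, 0.0007, 0.0015]))
```

View pics/w16.png

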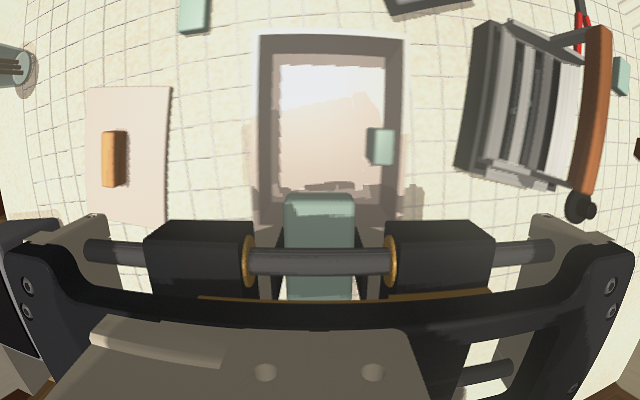

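>>> play_rows(steps=[[4,0.3,-0.2,0,0,0,1],[9,0.3,-0.2,0,0,0,1],[13.5,0.3,-0.2,0,0,0,1],[15.9,0.3,-0.2,0,0,0,1],[15.9,0.3,-0.2,0,0,0,1],[15.9,0.3,-0.2,0,0,0,1],[15.9,0.3,-0.2,0,0,0,0.5],[15.9,0.3,-0.2,0,0,0,0.4],[12,0.3,-0.2,0,0,0,0.4],[6,0.3,-0.2,0,0,0,0.4]])

```text
t: 25.95
eef_pos: [0.4253, 0.1311, 0.1649]
tool_rot: [10.9, 89.8, -173.5]
contact_force: [2.2, 0.5, 0.4]
grip_width: 0.055
```

```bash
python3 - <<'E'
from seg import *
m,im=grab("wrist","w17"); o=observe(); print(o["eef_pos"],o["grip_width"],o["contact_force"])
m,im=grab("top","t17")
hsv=cv2.cvtColor(im,cv2.COLOR_RGB2HSV);H,S,V=[hsv[...,i].astype(int) for i in range(3)]
mk=((H>60)&(H<95)&(S>25)&(V>110)).astype(np.uint8);mk[:110]=0
[print(*q) for q in rectpose(m,mk,.02)]
m,im=grab("scene","s17"); crop(im,180,120,450,310,2.8,"s17c")
E
```

```text
[0.42929133 0.13187159 0.17287726] 0.05488632461845286 [2.84458919 0.74679556 6.5358901 ]
[435. 175.] [ 574.2 -378.3   58.5   35.2  -17.1]
[215. 156.] [644.4 268.3  57.3  34.   -4.1]
```

View pics/s17c.png

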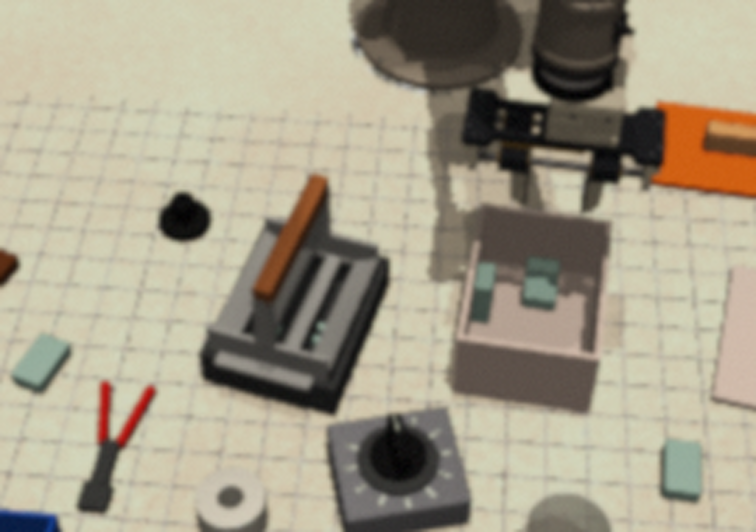

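```bash
python3 - <<'E'
from h import *
print(go([.5743,-.378,.23],down(-108)),go([.5743,-.378,.11],down(-108)))
E
```

```text
(array([ -6.18,  49.68, -18.53]), array([ 0.2373, -0.0069,  0.0024])) (array([  5.82,  49.7 , -18.45]), array([ 0.2373, -0.0069,  0.0024]))
```

>>> play_rows(steps=[[-5,1,0,0,0,0,0.4],[-6.2,6,-2,0.03,0,0,0.4],[-6.2,12,-4.3,0.06,0,0,0.4],[-6.2,18,-6.6,0.09,0,0,0.4],[-6.2,24,-8.9,0.12,0,0,0.4],[-6.2,30,-11.1,0.15,0,0,0.4],[-6.2,36,-13.4,0.18,0,0,0.4],[-6.2,42,-15.6,0.21,0,0,0.4],[-4,47,-17.5,0.237,0,0,0.35],[0,49.7,-18.5,0.237,0,0,0.35]])

```text
t: 27.35
eef_pos: [0.573, -0.3818, 0.1638]
tool_rot: [148.4, 89.8, -49.7]
contact_force: [0.5, 0.3, -0.5]
grip_width: 0.0592
```

>>> play_rows(steps=[[4,0,0,0,0,0,0.35],[5.8,0,0,0,0,0,0.35],[5.8,0,0,0,0,0,0.35],[5.8,0,0,0,0,0,0.35]])

```text
t: 27.85
eef_pos: [0.5735, -0.3786, 0.1085]
tool_rot: [154.9, 89.8, -43.1]
contact_force: [-1.0, 0.3, 0.3]
grip_width: 0.0595
```

```bash
python3 - <<'E'
from h import *
m,im=grab("wrist","w18"); o=observe(); print(o["eef_pos"],o["grip_width"],o["joint_positions"])
print(go([.5743,-.378,.0265],down(-108)))
E
```

```text
[ 0.57354865 -0.37869891  0.10877285] 0.0595032178264027 [-3.98133377e+01  4.33952657e+01  6.86996736e+01 -1.15179641e-02
  6.77050629e+01  6.81470692e+01]
(array([ 8.23, -0.1 , -0.02]), array([ 0.0008, -0.0032, -0.0015]))
```

View pics/w18.png

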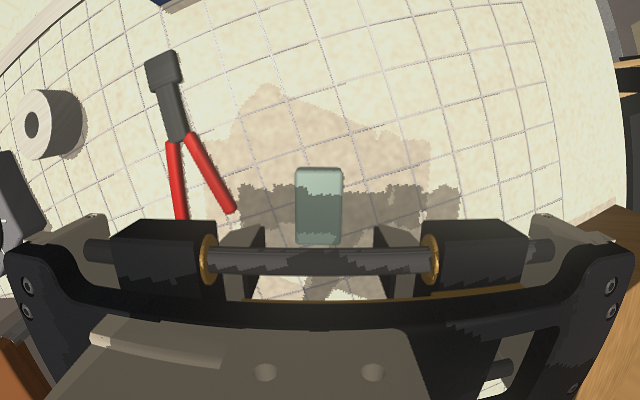

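>>> play_rows(steps=[[3,-0.1,0,0,0,0,0.45],[6,-0.1,0,0,0,0,0.45],[7.8,-0.1,0,0,0,0,0.45],[8.2,-0.1,0,0,0,0,0.45],[8.2,-0.1,0,0,0,0,1],[8.2,-0.1,0,0,0,0,1],[8.2,-0.1,0,0,0,0,1],[4,-0.1,0,0,0,0,1],[-2,-0.1,0,0,0,0,1],[-7,-0.1,0,0,0,0,1]])

```text
t: 29.15
eef_pos: [0.573, -0.3776, 0.1789]
tool_rot: [148.5, 89.9, -49.5]
contact_force: [1.0, 0.2, -0.9]
grip_width: 0.0357
```

```bash
python3 - <<'E'
from h import *
m,im=grab("wrist","w19"); o=observe(); print(o["eef_pos"],o["grip_width"],o["joint_positions"])
d=inbox(.054,.010); print(d)
print(go([d[0],d[1],.23],down(-94.4)),go([d[0],d[1],.065],down(-94.4)))
E
```

```text
[ 0.57517141 -0.37932837  0.18706885] 0.03574355559902828 [-3.97682819e+01  3.94337520e+01  6.35731991e+01 -7.56856152e-03
  7.62532033e+01  6.82220256e+01]
[0.53460804 0.1238277 ]
(array([ -4.75, -46.58,  19.34]), array([-0.2372, -0.0113, -0.0063])) (array([ 11.75, -46.66,  19.54]), array([-0.2372, -0.0113, -0.0063]))
```

View pics/w19.png

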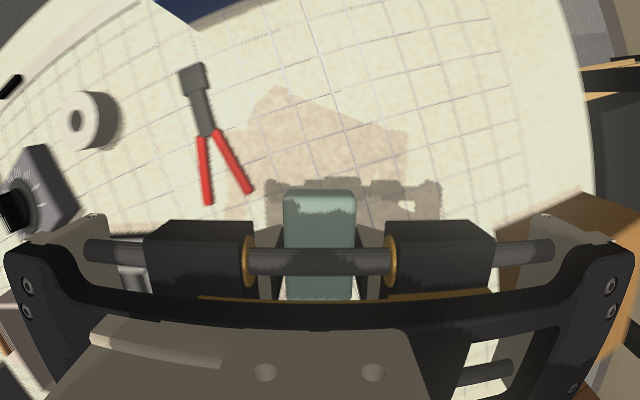

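>>> play_rows(steps=[[-4,-3,1.2,-0.02,0,0,1],[-5.2,-8.5,3.5,-0.05,0,0,1],[-5.2,-14,5.8,-0.08,0,0,1],[-5.2,-19.5,8,-0.11,0,0,1],[-5.2,-25,10.3,-0.14,0,0,1],[-5.2,-30.5,12.6,-0.17,0,0,1],[-5.2,-36,14.9,-0.2,0,0,1],[-5.2,-41.5,17.2,-0.237,0,0,1],[-5.2,-46,19.2,-0.237,0,0,1],[-5.2,-46.6,19.4,-0.237,0,0,1]])

```text
t: 30.45
eef_pos: [0.5315, 0.1286, 0.2285]
tool_rot: [-59.6, 90.0, 116.2]
contact_force: [-0.3, 0.3, -1.5]
grip_width: 0.0357
```

>>> play_rows(steps=[[0,0,0,0,0,0,1],[0,0,0,0,0,0,1]])

```text
t: 30.7
eef_pos: [0.5326, 0.1243, 0.2284]
tool_rot: [52.4, 90.0, -132.1]
contact_force: [-0.1, -0.1, -1.4]
grip_width: 0.0356
```

```bash
python3 - <<'E'
from h import *
m,im=grab("wrist","w20"); o=observe(); print(o["eef_pos"],o["grip_width"],o["joint_positions"])
d=inbox(.054,.010)
print(go([d[0],d[1],.065],down(-94.4)))
E
```

```text
[0.53257971 0.12420785 0.22836353] 0.03554996144825214 [ 5.10576409e+00  2.28540927e+01  8.57075516e+01 -1.66660841e-02
  7.14639609e+01  9.96346903e+01]
(array([16.34,  0.02, -0.21]), array([-0.0022,  0.0004, -0.0003]))
```

View pics/w20.png

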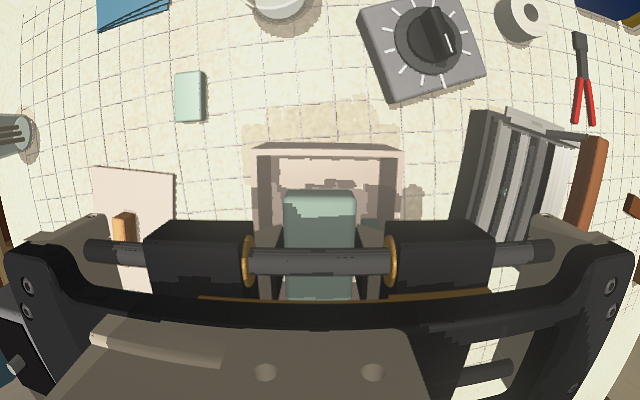

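>>> play_rows(steps=[[4,0,0.4,0,0,0,1],[9,0,0.4,0,0,0,1],[14,0,0.4,0,0,0,1],[16.3,0,0.4,0,0,0,1],[16.3,0,0.4,0,0,0,1],[16.3,0,0.4,0,0,0,1],[16.3,0,0.4,0,0,0,0.5],[16.3,0,0.4,0,0,0,0.4],[12,0,0.4,0,0,0,0.4],[6,0,0.4,0,0,0,0.4]])

```text
t: 32.0
eef_pos: [0.5275, 0.1259, 0.1689]
tool_rot: [9.7, 89.8, -174.8]
contact_force: [1.2, 0.4, 0.9]
grip_width: 0.0551
```

```bash
python3 - <<'E'
from seg import *
m,im=grab("scene","s21"); crop(im,180,120,450,310,2.8,"s21c")
m,im=grab("top","t21")
hsv=cv2.cvtColor(im,cv2.COLOR_RGB2HSV);H,S,V=[hsv[...,i].astype(int) for i in range(3)]
mk=((H>60)&(H<95)&(S>25)&(V>110)).astype(np.uint8);mk[:110]=0
[print(*q) for q in rectpose(m,mk,.02)]
print(observe()["eef_pos"],go([.6444,.2682,.11],down(-94)))
E
```

```text
[0.53188892 0.12641645 0.17544224] (array([  6.71, -14.98, -10.05]), array([-0.0069, -0.0129,  0.0022]))
```

View pics/s21c.png

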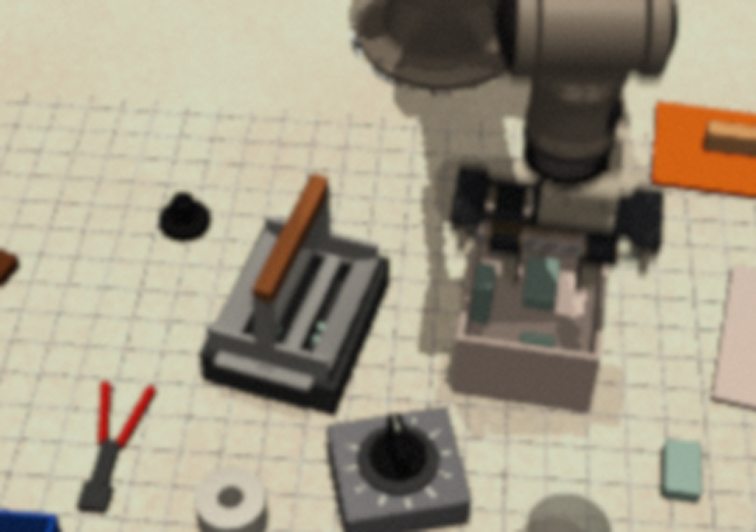

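>>> play_rows(steps=[[-1,0,0,0,0,0,0.4],[-1,-4,-2.7,0,0,0,0.4],[-1,-8.5,-5.7,0,0,0,0.35],[2,-13,-8.7,0,0,0,0.35],[5,-15,-10,0,0,0,0.35],[6.7,-15,-10,0,0,0,0.35],[6.7,-15,-10,0,0,0,0.35],[6.7,-15,-10,0,0,0,0.35]])

```text
t: 33.1
eef_pos: [0.6398, 0.2669, 0.1028]
tool_rot: [-162.9, 89.9, 12.6]
contact_force: [-0.0, 0.3, 0.8]
grip_width: 0.06
```

```bash
python3 - <<'E'
from h import *
m,im=grab("wrist","w22"); o=observe(); print(o["eef_pos"],o["grip_width"],o["joint_positions"])
print(go([.6444,.2682,.0265],down(-94)))
E
```

```text
[0.64006812 0.26705382 0.10333269] 0.05954293323110286 [ 1.63228343e+01  4.43905545e+01  6.75917536e+01 -1.79781119e-04
  6.78982084e+01  1.10790845e+02]
(array([ 7.68, -0.14, -0.41]), array([-0.0082, -0.002 ,  0.0007]))
```

View pics/w22.png

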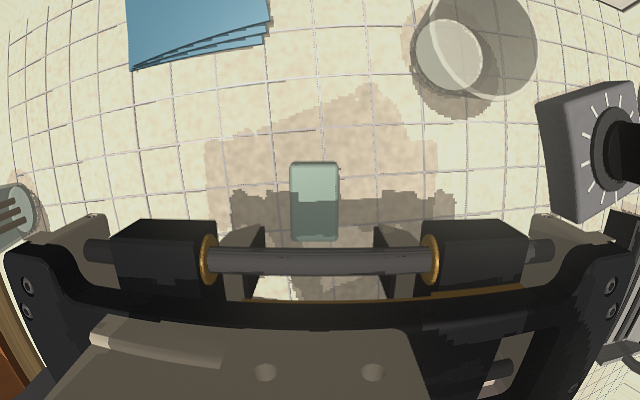

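>>> play_rows(steps=[[3,-0.15,-0.4,-0.008,0,0,0.4],[6,-0.15,-0.4,-0.008,0,0,0.4],[7.4,-0.15,-0.4,-0.008,0,0,0.4],[7.65,-0.15,-0.4,-0.008,0,0,0.4],[7.65,-0.15,-0.4,-0.008,0,0,1],[7.65,-0.15,-0.4,-0.008,0,0,1],[7.65,-0.15,-0.4,-0.008,0,0,1],[4,-0.15,-0.4,-0.008,0,0,1],[-2,-0.15,-0.4,-0.008,0,0,1],[-6,-0.15,-0.4,-0.008,0,0,1]])

```text
t: 34.4
eef_pos: [0.6442, 0.2692, 0.1646]
tool_rot: [-157.4, 89.8, 18.7]
contact_force: [-0.3, 0.3, 0.1]
grip_width: 0.0356
```

>>> play_rows(steps=[[-2,0,0,0,0,0,1],[-2,0,0,0,0,0,1],[-2,0,0,0,0,0,1]])

```text
t: 34.78
eef_pos: [0.643, 0.2688, 0.1799]
tool_rot: [18.6, 89.8, -165.4]
contact_force: [1.0, -0.7, -1.4]
grip_width: 0.0357
```

```bash
python3 - <<'E'
from h import *
m,im=grab("wrist","w23"); o=observe(); print(o["eef_pos"],o["grip_width"],o["joint_positions"])
d=inbox(-.01,.02); print(d)
for j in (-4.4,175.6): print(go([d[0],d[1],.19],down(j)),go([d[0],d[1],.075],down(j)))
m,im=grab("top","t23"); crop(im,220,160,310,260,6,"t23c")
m,im=grab("scene","s23"); crop(im,330,180,410,270,7,"s23c")
E
```

```text
[0.64291225 0.26874943 0.17950175] 0.03515729280686492 [1.63882279e+01 4.11884229e+01 6.14229480e+01 7.25486854e-03
 7.75864800e+01 1.10344485e+02]
[0.47156385 0.13870825]
(array([-0.98, 14.16, 16.2 ]), array([-1.5631,  0.0034,  0.0017])) (array([10.52, 14.14, 16.16]), array([-1.5631,  0.0034,  0.0017]))
(array([-0.98, 14.16, 16.2 ]), array([ 1.5785,  0.0017, -0.0034])) (array([10.52, 14.14, 16.16]), array([ 1.5785,  0.0017, -0.0034]))
```

View pics/t23c.png

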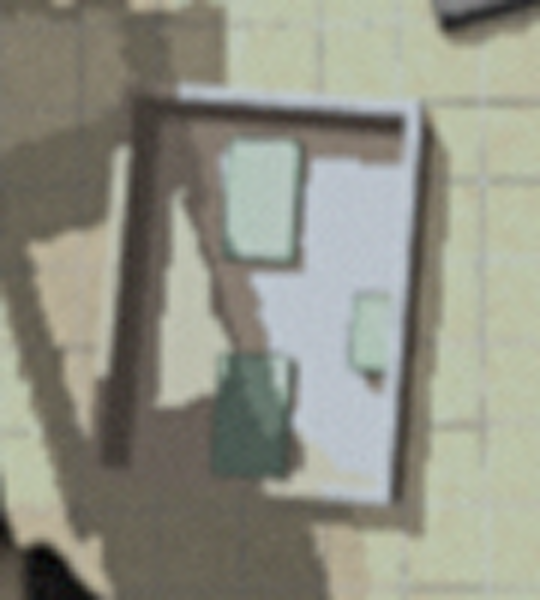

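View pics/s23c.png

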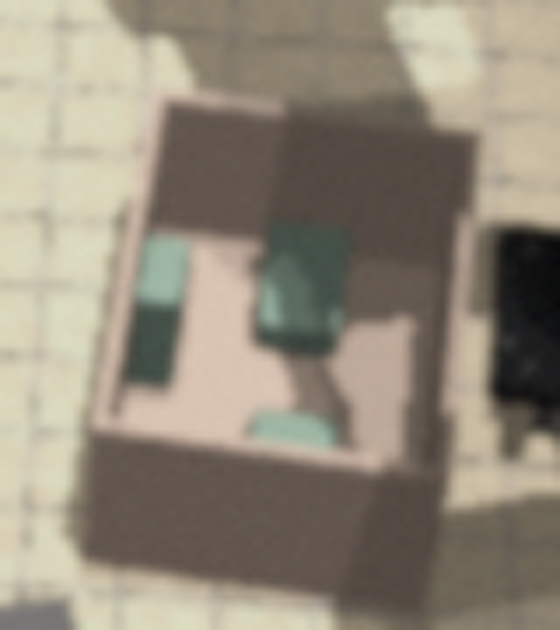

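```bash
python3 - <<'E'
from h import *
m=camera_model("top")
P=plane(m,(np.array([(258,262),(255,352)])+.5)/6-.5+[220,160],.026,"top"); print(P.round(4),P.mean(0))
d=P.mean(0)[:2]; d[1]=inbox(0,.012)[1]
print(d,go([d[0],d[1],.19],down(-4.4)),go([d[0],d[1],.06],down(-4.4)))
E
```

```text
[[0.4996 0.1263 0.026 ]
 [0.4559 0.1279 0.026 ]] [0.4777489  0.12710804 0.026     ]
[0.4777489  0.12996463] (array([-0.98, 14.99, 15.54]), array([-1.5631,  0.0032,  0.0016])) (array([12.02, 14.98, 15.5 ]), array([-1.5631,  0.0032,  0.0016]))
```

>>> play_rows(steps=[[-1,1.7,1.7,-0.17,0,0,1],[-1,3.4,3.5,-0.34,0,0,1],[-1,5.1,5.3,-0.52,0,0,1],[-1,6.8,7,-0.69,0,0,1],[-1,8.5,8.8,-0.86,0,0,1],[-1,10.2,10.6,-1.04,0,0,1],[-1,11.9,12.3,-1.21,0,0,1],[-1,13.6,14,-1.39,0,0,1],[-1,15,15.5,-1.563,0,0,1],[-1,15,15.5,-1.563,0,0,1]])

```text
t: 36.17
eef_pos: [0.4778, 0.1295, 0.1911]
tool_rot: [-80.8, 89.9, -175.3]
contact_force: [0.2, -0.1, -1.1]
grip_width: 0.0358
```

>>> play_rows(steps=[[0,0,0,0,0,0,1],[0,0,0,0,0,0,1],[0,0,0,0,0,0,1]])

```text
t: 36.55
eef_pos: [0.479, 0.1303, 0.1913]
tool_rot: [-89.0, 90.0, 176.6]
contact_force: [-0.2, 0.6, -0.8]
grip_width: 0.0356
```

```bash
python3 - <<'E'
from h import *
m,im=grab("wrist","w24"); o=observe(); print(o["eef_pos"],o["grip_width"],o["joint_positions"])
print(go([.4777,.13,.06],down(-4.4)))
E
```

```text
[0.47889082 0.13026955 0.19126469] 0.035383436523716484 [6.35913021e+00 1.98632989e+01 9.67530592e+01 5.63950857e-03
 6.34149898e+01 1.07788706e+01]
(array([13.13, -0.11,  0.04]), array([-0.0004,  0.    ,  0.0006]))
```

View pics/w24.png

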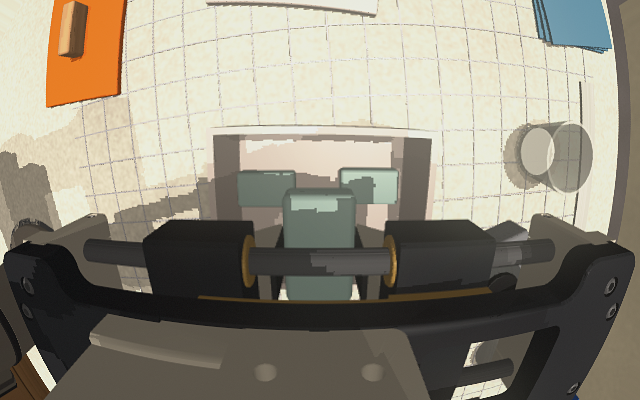

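>>> play_rows(steps=[[4,-0.1,0,0,0,0,1],[9,-0.1,0,0,0,0,1],[12,-0.1,0,0,0,0,1],[13.1,-0.1,0,0,0,0,1],[13.1,-0.1,0,0,0,0,1],[13.1,-0.1,0,0,0,0,1],[13.1,-0.1,0,0,0,0,0.5],[13.1,-0.1,0,0,0,0,0.4],[9,-0.1,0,0,0,0,0.4],[3,-0.1,0,0,0,0,0.4]])

```text
t: 37.85
eef_pos: [0.4767, 0.1299, 0.1617]
tool_rot: [-79.9, 89.8, -174.3]
contact_force: [1.8, 0.8, 0.4]
grip_width: 0.0554
```

```bash
python3 - <<'E'
from h import *
m,im=grab("wrist","w25");o=observe(); print(o["eef_pos"])
m,im=grab("top","t25")
m,im=grab("scene","s25"); crop(im,180,120,450,310,2.8,"s25c")
E
```

```text
[0.48088129 0.13060401 0.17027629]
```

View pics/w25.png

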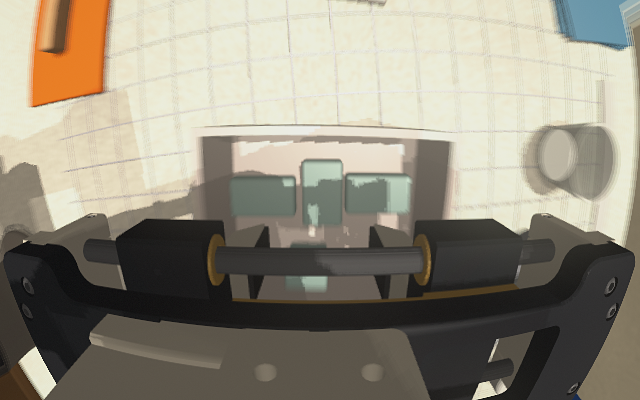

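View pics/t25.png

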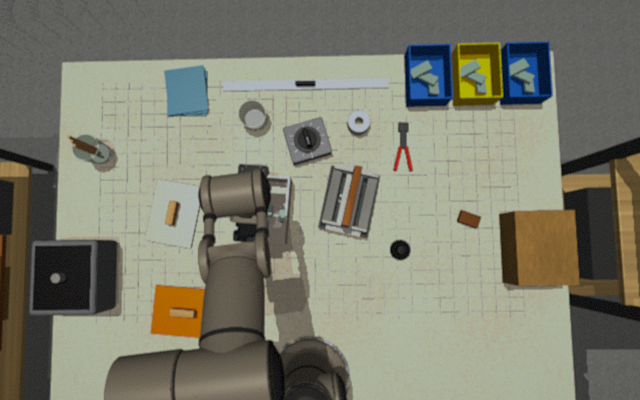

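```bash
python3 - <<'E'
from h import *
print(go([.4755,.387,.16],down(79)))
E
```

```text
(array([  0.5 ,  -2.38, -25.56]), array([-1.4556,  0.0041, -0.007 ]))
```

>>> play_rows(steps=[[-1,-0.3,-2.9,-0.16,0,0,0.3],[-1,-0.5,-5.7,-0.32,0,0,0.3],[-1,-0.8,-8.5,-0.48,0,0,0.3],[0,-1.1,-11.4,-0.65,0,0,0.3],[0,-1.3,-14.2,-0.81,0,0,0.3],[0,-1.6,-17,-0.97,0,0,0.3],[0,-1.9,-19.9,-1.13,0,0,0.3],[0,-2.1,-22.7,-1.29,0,0,0.3],[0,-2.4,-25.5,-1.456,0,0,0.3],[0,-2.4,-25.5,-1.456,0,0,0.3]])

```text
t: 39.25
eef_pos: [0.4724, 0.3874, 0.1599]
tool_rot: [-146.8, 89.9, -157.7]
contact_force: [-0.4, 0.3, 0.3]
grip_width: 0.0641
```

>>> play_rows(steps=[[0,0,0,0,0,0,0.3],[0,0,0,0,0,0,0.3]])

```text
t: 39.5
eef_pos: [0.4734, 0.3852, 0.1612]
tool_rot: [-135.2, 89.9, -146.3]
contact_force: [-0.7, -0.3, 1.1]
grip_width: 0.0641
```

```bash
python3 - <<'E'
from h import *
m,im=grab("wrist","w26"); o=observe(); print(o["eef_pos"],o["grip_width"],o["joint_positions"])
m,im=grab("top","t26"); crop(im,140,170,310,260,4.5,"t26c")
E
```

```text
[0.4734958  0.38526783 0.1613626 ] 0.06440697739043091 [ 3.19439261e+01  3.28266752e+01  8.01212001e+01  8.11189483e-04
  6.70919062e+01 -4.69633685e+01]
```

View pics/w26.png

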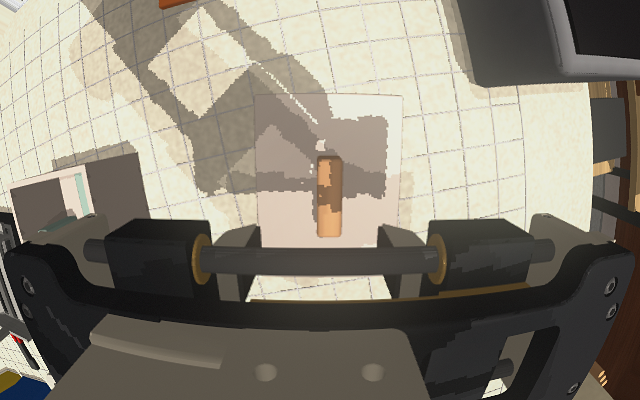

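View pics/t26c.png

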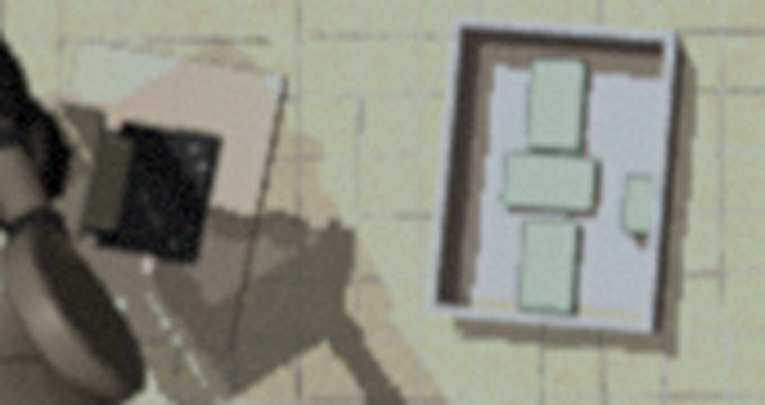

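```bash
python3 - <<'E'
from h import *
m=camera_model("wrist")
P=plane(m,[(317,157),(342,157),(342,238),(317,238)],.042,"wrist"); print(P.round(4),P.mean(0).round(4))
f=P[:2].mean(0)-P[2:].mean(0); print(np.degrees(np.arctan2(f[1],f[0])),np.linalg.norm(f),np.linalg.norm(P[0]-P[1]))
Q=plane(m,[(255,95),(403,97)],.01,"wrist"); print(Q.round(4),np.linalg.norm(Q[0]-Q[1])); v=Q[0]-Q[1]; print(np.degrees(np.arctan2(v[1],v[0]))-90)
# box from top t26c
mt=camera_model("top")
P=plane(mt,(np.array([(457,20),(680,33),(655,333),(433,305)])+.5)/4.5-.5+[140,170],.09,"top")[:,:2]; u=(P[0]+P[1]-P[2]-P[3])/2; v=(P[0]+P[3]-P[1]-P[2])/2
print("box",P.mean(0),np.linalg.norm(u),np.linalg.norm(v),np.degrees(np.arctan2(u[1],u[0])),np.degrees(np.arctan2(v[1],v[0]))-90)
print(go([.4755,.387,.036],down(79)))
E
```

```text
[[0.4382 0.3898 0.042 ]
 [0.4421 0.4101 0.042 ]
 [0.5126 0.3977 0.042 ]
 [0.5082 0.376  0.042 ]] [0.4753 0.3934 0.042 ]
169.44600044381968 0.07149740200285001 0.020705175597547403
[[0.3728 0.3438 0.01  ]
 [0.4001 0.479  0.01  ]] 0.1378909699007115
-191.4114630615007
box [0.48103672 0.11691697] 0.18139037544610934 0.13824547172190776 -5.044128958907189 -6.128814127248432
(array([12.55,  0.2 ,  0.17]), array([-0.0013, -0.0003,  0.0002]))
```

>>> play_rows(steps=[[4,0.6,0.1,0,0,0,0.3],[9,0.6,0.1,0,0,0,0.3],[11.5,0.6,0.1,0,0,0,0.3],[12.4,0.6,0.1,0,0,0,0.3],[12.4,0.6,0.1,0,0,0,0.3],[12.4,0.6,0.1,0,0,0,0.5],[12.4,0.6,0.1,0,0,0,0.7]], newtons=20)

```text
t: 40.48
eef_pos: [0.476, 0.3922, 0.0388]
tool_rot: [48.7, 89.9, 37.7]
contact_force: [-1.0, -0.5, 0.8]
grip_width: 0.0487
```

>>> play_rows(steps=[[0,0,0,0,0,0,1],[0,0,0,0,0,0,1],[0,0,0,0,0,0,1],[0,0,0,0,0,0,1]], newtons=50)

```text
t: 40.98
eef_pos: [0.4755, 0.3921, 0.0377]
tool_rot: [90.8, 90.0, 79.9]
contact_force: [-0.4, 0.3, 1.5]
grip_width: 0.0217
```

```bash
python3 - <<'E'
from h import *
m,im=grab("wrist","w27"); o=observe(); print(o["eef_pos"],o["grip_width"],o["joint_positions"],o["contact_force"])
E
```

```text
[0.47553969 0.39213005 0.03766536] 0.021616340126243205 [ 3.23787594e+01  4.17858973e+01  8.54250083e+01  2.58054137e-02
  5.27711195e+01 -4.66547795e+01] [0.55542194 1.26704127 1.47178409]
```

View pics/w27.png

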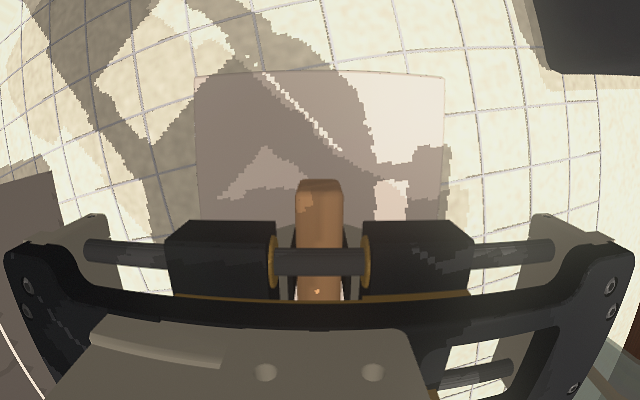

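```bash
python3 - <<'E'
from h import *
m=camera_model("wrist"); p,Rt=toolrot()
im=cv2.imread("pics/w27.png")[:,:,::-1]; crop(im,180,55,460,200,2.8,"w27c")
Q=plane(m,[(195,77),(444,78)],.01,"wrist"); print(Q.round(4),np.linalg.norm(Q[0]-Q[1]))
loc=Rt.inv().apply(Q-p); print("tool frame",loc.round(4))
B=plane(m,[(299,180),(340,180)],.042,"wrist"); print(Rt.inv().apply(B-p).round(4))
E
```

```text
[[0.372  0.3422 0.01  ]
 [0.3983 0.4761 0.01  ]] 0.1364979527853639
tool frame [[ 0.0276 -0.0688 -0.0922]
 [ 0.0277  0.0677 -0.0918]]
[[-0.0043 -0.0095 -0.04  ]
 [-0.0043  0.0082 -0.04  ]]
```

View pics/w27c.png

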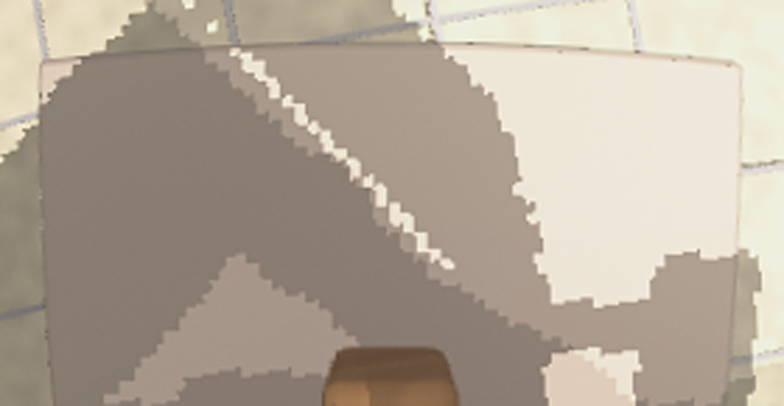

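```bash
python3 - <<'E'
from h import *
im=cv2.imread("pics/w24.png")[:,:,::-1]; crop(im,195,110,445,230,3.1,"w24c")
im=cv2.imread("pics/w20.png")[:,:,::-1]; crop(im,235,130,420,240,4.2,"w20c")
m=camera_model("wrist");p,Rt=toolrot();E=m["extrinsics"]
print((Rt.inv().as_matrix()@E[:3,:3]).round(4).tolist(),Rt.inv().apply(E[:3,3]-p).round(4))
E
```

```text
[[0.0003, -0.245, 0.9695], [1.0, 0.0007, -0.0001], [-0.0006, 0.9695, 0.245]] [-0.1356 -0.0009 -0.0653]
```

View pics/w24c.png

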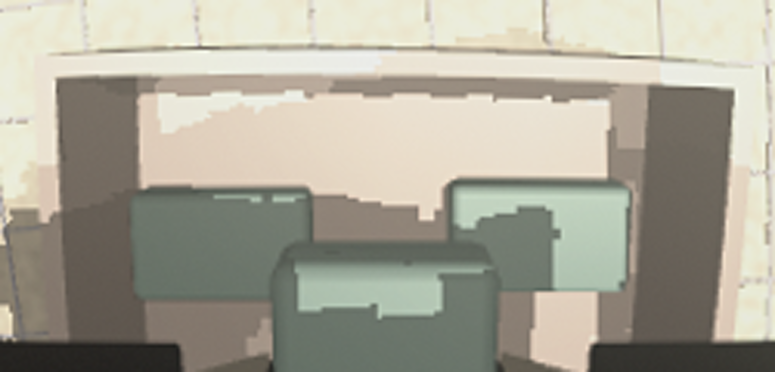

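View pics/w20c.png

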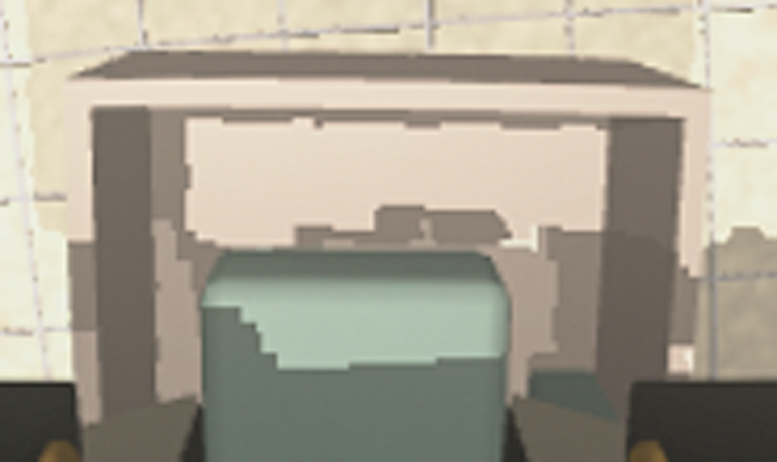

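```bash
python3 - <<'E'
from h import *
m=camera_model("wrist")
X=np.array([[0.0003, -0.245, 0.9695], [1.0, 0.0007, -0.0001], [-0.0006, 0.9695, 0.245]]); t=np.array([-0.1356,-0.0009,-0.0653])
def cam(p,Rt):
    E=np.eye(4);E[:3,:3]=Rt.as_matrix()@X;E[:3,3]=np.array(p)+Rt.apply(t); return dict(intrinsics=m["intrinsics"],extrinsics=E)
c24=cam([.47889,.13027,.19126],down(-4.4)); c20=cam([.53258,.12421,.22836],down(-94.27))
g=lambda P,s,o:(np.array(P)+.5)/s-.5+o
for nm,c,P,s,o in (("24",c24,[(38,55),(757,66),(55,77),(733,90)],3.1,[195,110]),("20",c20,[(68,77),(713,90),(92,107),(684,118)],4.2,[235,130])):
    Q=plane(c,g(P,s,o),.09,"wrist"); print(nm,Q.round(4).tolist())
    for a,b in ((0,1),(2,3)):
        v=Q[b]-Q[a]; print(np.linalg.norm(v).round(4),np.degrees(np.arctan2(v[1],v[0])).round(2), ((Q[a]+Q[b])/2).round(4))
E
```

```text
24 [[0.3944, 0.1997, 0.09], [0.5782, 0.1833, 0.09], [0.3984, 0.1935, 0.09], [0.5712, 0.1772, 0.09]]
0.1845 -5.13 [0.4863 0.1915 0.09  ]
0.1735 -5.39 [0.4848 0.1854 0.09  ]
20 [[0.5792, 0.1829, 0.09], [0.5665, 0.0447, 0.09], [0.5722, 0.1783, 0.09], [0.5608, 0.0514, 0.09]]
0.1388 -95.22 [0.5729 0.1138 0.09  ]
0.1274 -95.17 [0.5665 0.1149 0.09  ]
```

```bash
python3 - <<'E'
from h import *
f=toolrot(); print(f[0])
print(go([.4755,.392,.19],down(79),f),go([.481,.122,.19],down(84.8),f))
E
```

```text
[0.47553969 0.39213005 0.03766536]
(array([-1.523e+01, -1.000e-02, -0.000e+00]), array([ 0.0003, -0.    , -0.0005])) (array([-15.25, -26.41,   5.68]), array([-0.1009,  0.    , -0.0005]))
```

>>> play_rows(steps=[[-1,0,0,0,0,0,1],[-3,0,0,0,0,0,1],[-7,0,0,0,0,0,1],[-11,0,0,0,0,0,1],[-15,-3,0.6,-0.01,0,0,1],[-15.2,-7,1.5,-0.027,0,0,1],[-15.2,-12,2.6,-0.046,0,0,1],[-15.2,-17,3.6,-0.065,0,0,1],[-15.2,-21,4.5,-0.08,0,0,1],[-15.2,-24.5,5.3,-0.094,0,0,1]])

```text
t: 42.28
eef_pos: [0.4803, 0.1395, 0.1897]
tool_rot: [-152.4, 89.9, -158.0]
contact_force: [0.7, 0.8, -2.2]
grip_width: 0.0215
```

>>> play_rows(steps=[[0,-1.2,0.3,-0.007,0,0,1],[0,-1.9,0.38,-0.007,0,0,1],[0,-1.9,0.38,-0.007,0,0,1],[0,-1.9,0.38,-0.007,0,0,1]])

```text
t: 42.78
eef_pos: [0.4826, 0.1229, 0.1894]
tool_rot: [158.1, 90.0, 153.0]
contact_force: [0.2, -0.3, -2.9]
grip_width: 0.0216
```

```bash
python3 - <<'E'
from h import *
m,im=grab("wrist","w28"); o=observe(); print(o["eef_pos"],o["grip_width"],o["contact_force"])
print(go([.481,.122,.13],down(84.8)))
m,im=grab("top","t28");crop(im,210,140,330,270,4.5,"t28c")
m,im=grab("scene","s28");crop(im,310,140,430,290,4,"s28c")
E
```

```text
[0.48266601 0.12282719 0.18939426] 0.0216776713606435 [ 0.07877347  0.13473731 -3.33142487]
(array([ 5.94, -0.1 , -0.16]), array([ 0.0012, -0.0005, -0.0002]))
```

View pics/w28.png

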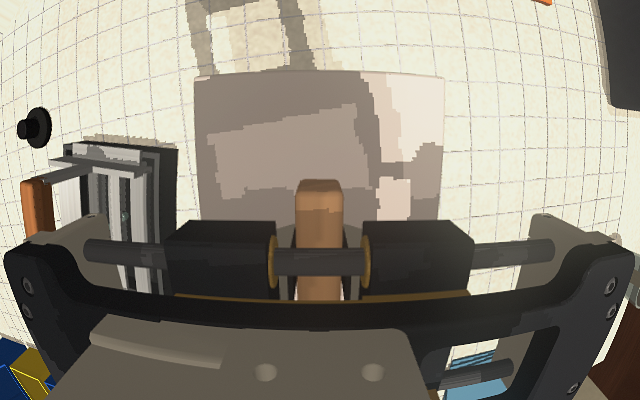

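View pics/s28c.png

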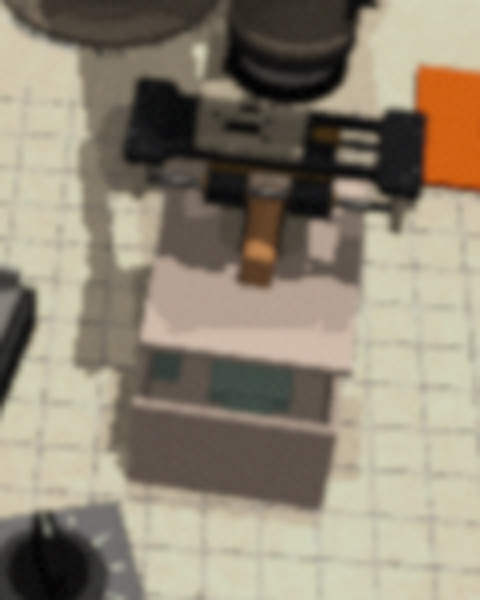

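>>> play_rows(steps=[[2,-0.1,-0.16,0.001,0,0,1],[4,-0.1,-0.16,0.001,0,0,1],[5,-0.1,-0.16,0.001,0,0,1],[5.6,-0.1,-0.16,0.001,0,0,1],[5.6,-0.1,-0.16,0.001,0,0,1],[5.6,-0.1,-0.16,0.001,0,0,1]])

```text
t: 43.68
eef_pos: [0.4815, 0.1212, 0.134]
tool_rot: [14.1, 90.0, 8.8]
contact_force: [0.6, -0.3, -2.4]
grip_width: 0.0216
```

```bash
python3 - <<'E'
from h import *
m,im=grab("wrist","w29"); crop(im,180,55,460,230,2.8,"w29c"); o=observe(); print(o["eef_pos"],o["grip_width"],o["contact_force"])
print(go([.481,.122,.1285],down(84.8)))
m,im=grab("scene","s29");crop(im,320,170,420,290,5,"s29c")
m,im=grab("top","t29");crop(im,220,150,320,270,5,"t29c")
E
```

```text
[0.48145027 0.12119142 0.13401925] 0.021916873109855448 [-0.87972942  0.20360961 -3.22478301]
(array([ 0.55,  0.08, -0.05]), array([-0.0008,  0.0008, -0.0002]))
```

View pics/w29c.png

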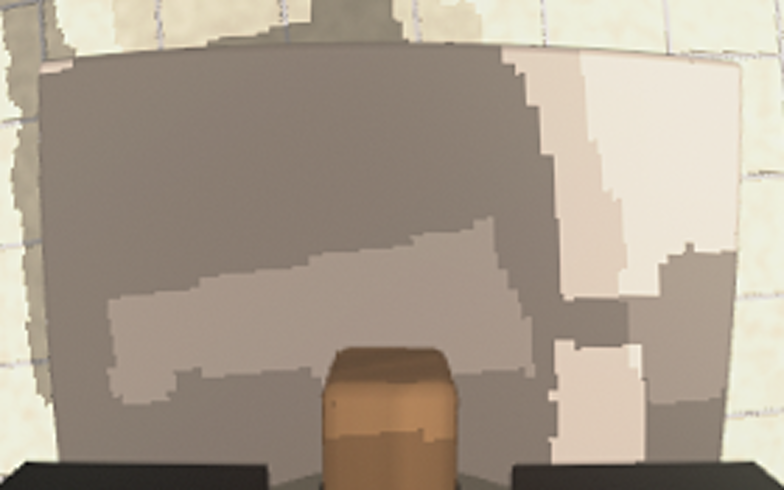

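View pics/s29c.png

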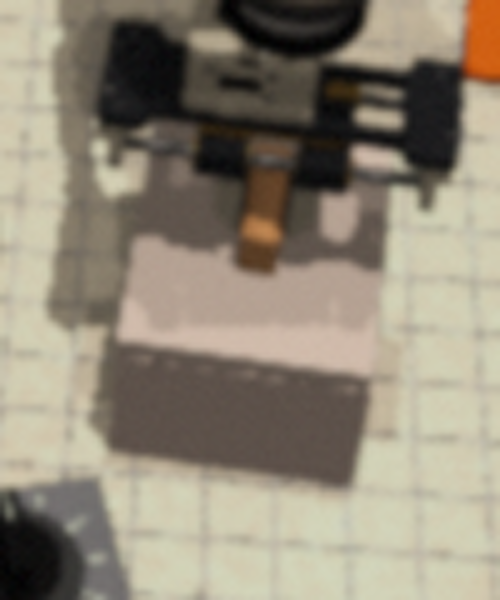

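View pics/t29c.png

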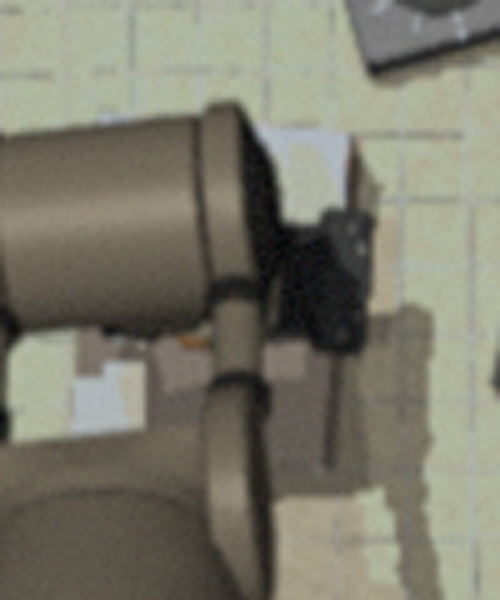

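>>> play_rows(steps=[[0.2,0.05,0,0,0,0,1],[0.4,0.05,-0.03,0,0,0,1],[0.5,0.05,-0.03,0,0,0,1],[0.55,0.05,-0.03,0,0,0,1],[0.55,0.05,-0.03,0,0,0,1]])

```text
t: 44.45
eef_pos: [0.4808, 0.1217, 0.1279]
tool_rot: [-174.9, 90.0, 179.8]
contact_force: [-0.3, -0.4, -2.4]
grip_width: 0.0218
```

```bash
python3 - <<'E'
from h import *
o=observe(); print(o["eef_pos"],o["grip_width"],o["contact_force"],o["wrist_torque"])
m,im=grab("scene","s30");crop(im,320,170,420,290,5,"s30c")
E
```

```text
[0.4807996  0.12165547 0.1279042 ] 0.021832405606890697 [-0.33763255 -0.3565646  -2.42817122] [ 0.07262591 -0.17894385  0.03908457]
```

View pics/s30c.png

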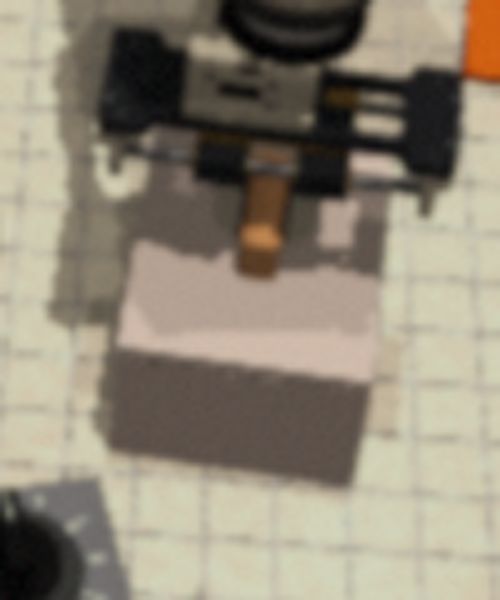

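>>> play_rows(steps=[[0.08,0,0,0,0,0,1],[0.08,0,0,0,0,0,1],[0.08,0,0,0,0,0,0.72],[0.08,0,0,0,0,0,0.6],[0.08,0,0,0,0,0,0.4],[0.08,0,0,0,0,0,0.4],[-3,0,0,0,0,0,0.4],[-8,0,0,0,0,0,0.4],[-12,0,0,0,0,0,0.4],[-12,0,0,0,0,0,0.4]])

```text
t: 45.75
eef_pos: [0.4824, 0.1219, 0.2511]
tool_rot: [10.9, 89.6, 5.6]
contact_force: [-0.3, -0.2, -0.3]
grip_width: 0.0551
```

>>> play_rows(steps=[[0,5,-5,0,0,0,0.4],[0,9,-10,0,0,0,0.4],[0,9,-10,0,0,0,0.4],[0,9,-10,0,0,0,0.4]])

```text
t: 46.25
eef_pos: [0.3893, 0.2206, 0.2474]
tool_rot: [-136.8, 89.9, -141.9]
contact_force: [-0.5, 0.1, 0.0]
grip_width: 0.0553
```

```bash
python3 - <<'E'
from h import *
o=observe(); print(o["eef_pos"],o["joint_positions"])
m,im=grab("scene","s31");crop(im,320,170,420,290,6,"s31c")
m,im=grab("top","t31");crop(im,220,150,320,270,5,"t31c")
m,im=grab("wrist","w31")
E
```

```text
[0.38926284 0.22059736 0.24742238] [ 1.97206766e+01  1.15419098e+01  9.87668704e+01 -1.89434758e-02
  6.97447717e+01 -6.51201806e+01]
```

View pics/s31c.png

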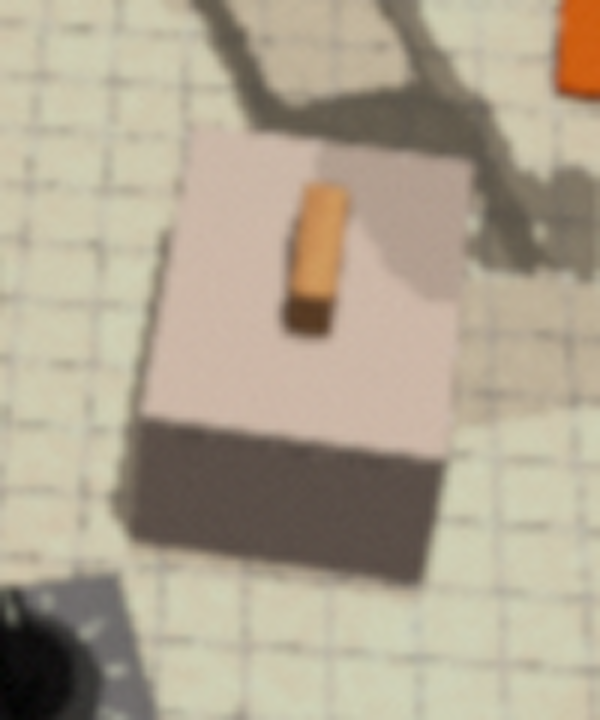

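View pics/t31c.png

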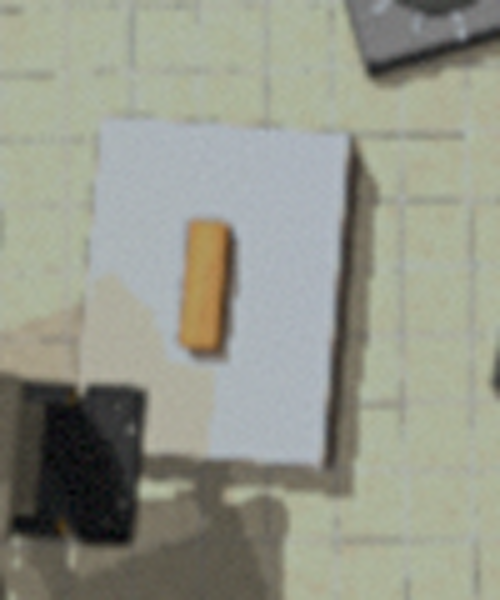

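View pics/w31.png

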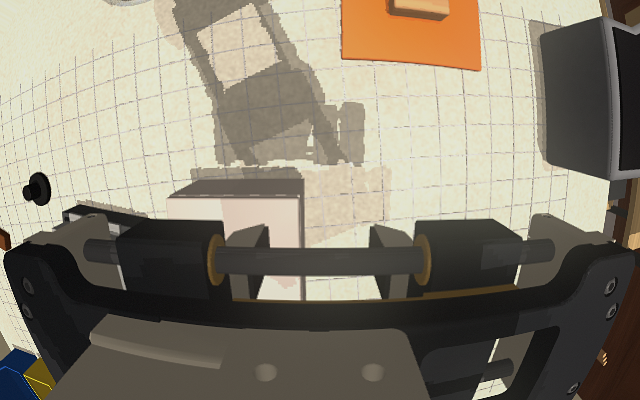

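```bash
python3 - <<'E'
from h import *
mt=camera_model("top"); ms=camera_model("scene")
g=lambda P,s,o:(np.array(P,float)+.5)/s-.5+o
P=plane(mt,g([(102,118),(352,135),(328,468)],5,[220,150]),.10,"top"); print(P.round(4)); c=(P[0]+P[2])/2; v=P[0]-P[1]; u=P[1]-P[2]
print("plate top",c.round(4),np.linalg.norm(v),np.linalg.norm(u),np.degrees(np.arctan2(v[1],v[0]))-90,np.degrees(np.arctan2(u[1],u[0])))
Q=plane(ms,g([(143,417),(443,461),(472,158),(193,126)],6,[320,170]),.10,"scene"); print("plate scene",Q.round(4).tolist(),Q.mean(0).round(4))
B=plane(ms,g([(132,540),(420,583)],6,[320,170]),.0,"scene"); print("box foot",B.round(4).tolist())
im=cv2.imread("pics/s25.png")[:,:,::-1]; crop(cv2.imread("pics/s23.png")[:,:,::-1],320,170,420,290,6,"s23d")
E
```

```text
[[0.5775 0.1799 0.1   ]
 [0.5657 0.041  0.1   ]
 [0.3822 0.0559 0.1   ]]
plate top [0.4799 0.1179 0.1   ] 0.13936088821338452 0.18406159721406354 -4.887673274007142 -4.643323171295656
plate scene [[0.5674, 0.0462, 0.1], [0.5799, 0.1812, 0.1], [0.3922, 0.1993, 0.1], [0.3835, 0.0624, 0.1]] [0.4808 0.1223 0.1   ]
box foot [[0.5636, 0.0461, 0.0], [0.5761, 0.1831, 0.0]]
```

View pics/s23d.png

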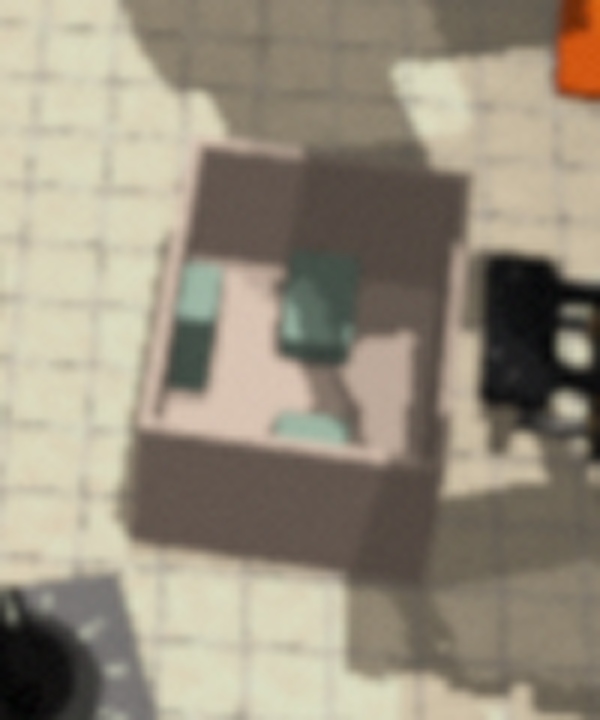

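```bash
python3 - <<'E'
from h import *
m=camera_model("top"); print(plane(m,[(307.5,139.8)],.055,"top"))
print(go([.676,-.008,.2],down(106)))
E
```

```text
[[ 0.67838181 -0.00763907  0.055     ]]
(array([  4.76, -20.01,  30.55]), array([-0.3723, -0.0005,  0.0004]))
```

>>> play_rows(steps=[[0,-3,4.6,-0.05,0,0,0.4],[0,-6,9.2,-0.11,0,0,0.4],[0,-9,13.8,-0.16,0,0,0.4],[0,-12,18.4,-0.22,0,0,0.4],[0,-15,23,-0.28,0,0,0.4],[1,-18,27.5,-0.34,0,0,0.4],[4,-20,30.5,-0.372,0,0,0.4],[4.8,-20,30.5,-0.372,0,0,0.4],[4.8,-20,30.5,-0.372,0,0,0.4],[4.8,-20,30.5,-0.372,0,0,0.4]])

```text
t: 47.65
eef_pos: [0.6749, -0.0062, 0.2013]
tool_rot: [-19.1, 89.9, -3.0]
contact_force: [0.4, -0.0, 0.1]
grip_width: 0.0551
```

```bash
python3 - <<'E'
from h import *
m,im=grab("wrist","w32"); o=observe(); print(o["eef_pos"],o["joint_positions"])
crop(im,220,90,420,240,3.8,"w32c")
m,im=grab("scene","s32");crop(im,280,250,360,330,6,"s32c")
E
```

```text
[ 0.67495327 -0.00604724  0.20155647] [-7.01280092e+00  3.76270091e+01  6.46532326e+01  7.49413481e-04
  7.76087658e+01 -1.13112960e+02]
```

View pics/w32.png

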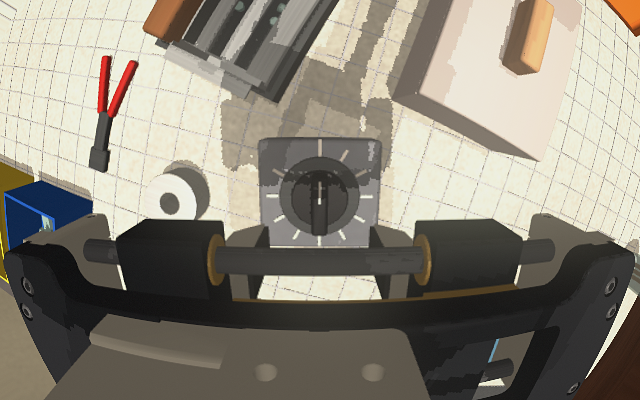

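View pics/w32c.png

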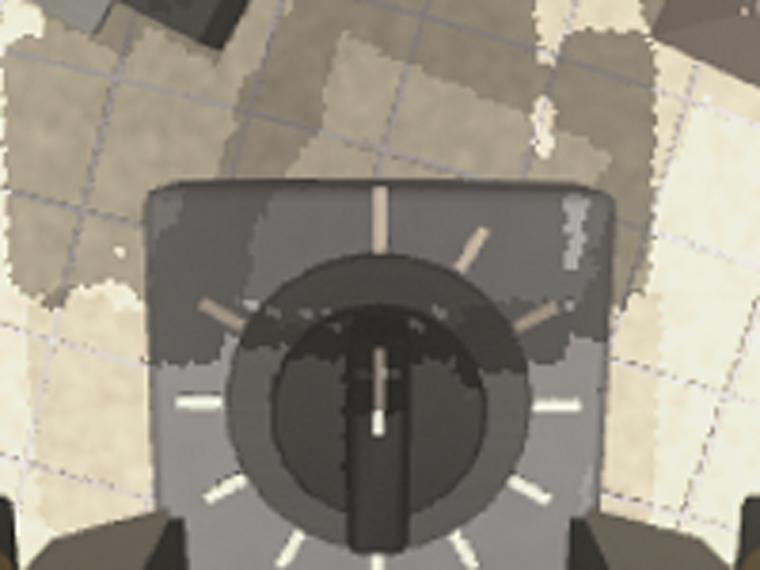

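```bash
python3 - <<'E'
from h import *
m=camera_model("wrist"); p,Rt=toolrot()
g=lambda P,s,o:(np.array(P,float)+.5)/s-.5+o
for nm,P,z in (("ring",[(227,402),(531,402),(379,253)],.05),("bartop",[(348,420),(410,420),(378,318),(378,550)],.089),("edges",[(148,190),(612,190)],.045),("tick0",[(379,190),(379,250)],.045)):
    Q=plane(m,g(P,3.8,[220,90]),z,"wrist"); print(nm,Rt.inv().apply(Q-p).round(4).tolist(),Q.round(4).tolist())
print(go([.676,-.0075,.085],down(106)))
E
```

```text
ring [[0.1517, -0.0388, 0.0046], [0.1516, 0.038, 0.0045], [0.1516, -0.0004, -0.033]] [[0.6905, -0.042, 0.05], [0.6691, 0.0318, 0.05], [0.6437, -0.0156, 0.05]]
bartop [[0.1126, -0.0072, -0.0009], [0.1126, 0.0063, -0.001], [0.1126, -0.0007, -0.0235], [0.1127, -0.0006, 0.0293]] [[0.6763, -0.0132, 0.089], [0.6725, -0.0002, 0.089], [0.6528, -0.0132, 0.089], [0.7036, 0.0015, 0.089]]
edges [[0.1566, -0.0582, -0.0489], [0.1565, 0.0579, -0.049]] [[0.6445, -0.0755, 0.045], [0.6122, 0.036, 0.045]]
tick0 [[0.1565, -0.0004, -0.0482], [0.1566, -0.0004, -0.0332]] [[0.6291, -0.0198, 0.045], [0.6435, -0.0156, 0.045]]
(array([11.66, -0.16,  0.03]), array([0.0019, 0.002 , 0.0008]))
```

>>> play_rows(steps=[[4,-0.05,0.45,0,0,0,0.5],[8,-0.05,0.45,0,0,0,0.5],[10.5,-0.05,0.45,0,0,0,0.5],[11.6,-0.05,0.45,0,0,0,0.5],[11.6,-0.05,0.45,0,0,0,0.6],[11.6,-0.05,0.45,0,0,0,0.8],[11.6,-0.05,0.45,0,0,0,1],[11.6,-0.05,0.45,0,0,0,1],[11.6,-0.05,0.45,0,0,0,1]], newtons=25)

```text
t: 48.88
eef_pos: [0.6795, -0.0047, 0.085]
tool_rot: [53.2, 89.9, 69.2]
contact_force: [-1.3, 4.7, 4.3]
grip_width: 0.0143
```

```bash
python3 - <<'E'
from h import *
m,im=grab("wrist","w33"); p,Rt=toolrot(); o=observe(); print(o["eef_pos"],o["grip_width"],o["contact_force"],o["wrist_torque"]); y=Rt.as_matrix()[:,1]; print(np.degrees(np.arctan2(y[1],y[0])))
crop(im,200,60,440,250,3.2,"w33c")
E
```

```text
[ 0.67948394 -0.00470478  0.08498758] 0.013846900277861276 [-1.74765557  4.89873096  5.07140919] [ 0.96674122  0.15959219 -0.21992002]
106.06358464867169
```

View pics/w33c.png

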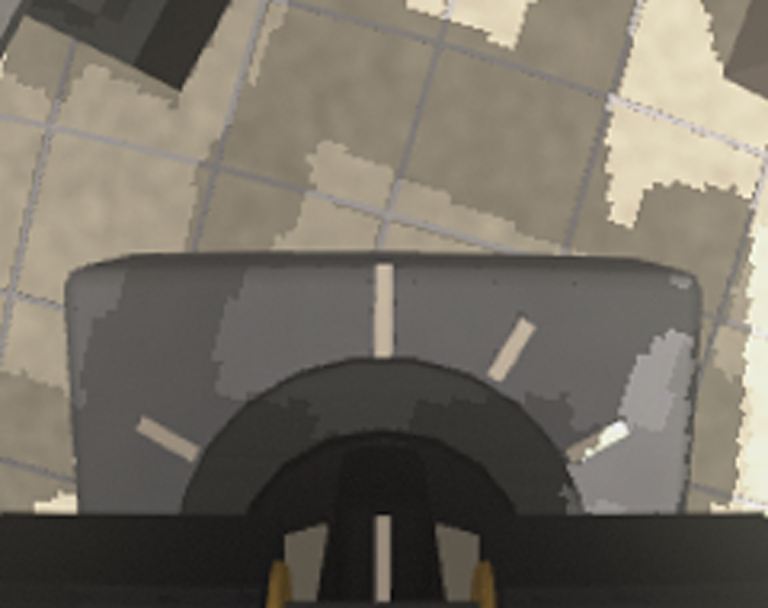

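>>> play_rows(steps=[[0,0.1,0,0,0,0,1],[0,0.1,0,0.13,0,0,1],[0,0.1,0,0.26,0,0,1],[0,0.1,0,0.39,0,0,1],[0,0.1,0,0.52,0,0,1],[0,0.1,0,0.65,0,0,1],[0,0.1,0,0.785,0,0,1],[0,0.1,0,0.785,0,0,1]])

```text
t: 49.92
eef_pos: [0.6796, -0.0035, 0.085]
tool_rot: [75.2, 89.9, 46.3]
contact_force: [-1.0, 7.0, 6.0]
grip_width: 0.0139
```

```bash
python3 - <<'E'
from h import *
m,im=grab("wrist","w34"); p,Rt=toolrot(); o=observe(); print(o["eef_pos"],o["grip_width"],o["contact_force"],o["wrist_torque"]); y=Rt.as_matrix()[:,1]; print(np.degrees(np.arctan2(y[1],y[0])), Rt.inv().apply(o["contact_force"]))
E
```

```text
[ 0.67960642 -0.00349687  0.08500855] 0.013784437796511393 [-1.3664999   5.93314695  6.12028825] [ 1.12475888 -0.04791667  0.02411866]
61.09762308741564 [-6.11282748  4.54711102 -4.0601237 ]
```

>>> play_rows(steps=[[-0.1,0.09,-0.05,0,0,0,1],[-0.1,0.09,-0.05,0.13,0,0,1],[-0.1,0.09,-0.05,0.26,0,0,1],[-0.1,0.09,-0.05,0.39,0,0,1],[-0.1,0.09,-0.05,0.52,0,0,1],[-0.1,0.09,-0.05,0.65,0,0,1],[-0.1,0.09,-0.05,0.785,0,0,1],[-0.1,0.09,-0.05,0.785,0,0,1]])

```text
t: 50.98
eef_pos: [0.6805, -0.0027, 0.0851]
tool_rot: [97.9, 89.8, 23.9]
contact_force: [5.1, 6.7, -1.6]
grip_width: 0.0139
```

```bash
python3 - <<'E'
from h import *
m,im=grab("wrist","w35"); p,Rt=toolrot(); o=observe(); print(o["eef_pos"],o["grip_width"],o["contact_force"],o["wrist_torque"],o["joint_positions"]); y=Rt.as_matrix()[:,1]; print(np.degrees(np.arctan2(y[1],y[0])), Rt.inv().apply(o["contact_force"]))
E
```

```text
[ 0.68049798 -0.00268582  0.08506392] 0.01379487538899072 [ 5.72821704  6.23610453 -1.12413509] [ 1.10845482 -0.99746473  0.00379126] [ -6.71914183  44.12582542  71.32472896   0.11860867  64.37074577
 -22.8784066 ]
16.108075210023607 [ 1.15240937  7.22944201 -4.40139417]
```

View pics/w35.png

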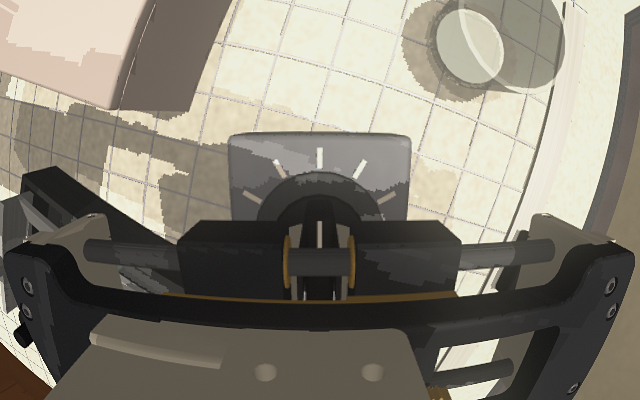

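>>> play_rows(steps=[[0,0.12,-0.07,0,0,0,1],[0,0.12,-0.07,0.13,0,0,1],[0,0.12,-0.07,0.26,0,0,1],[0,0.12,-0.07,0.39,0,0,1],[0,0.12,-0.07,0.52,0,0,1],[0,0.12,-0.07,0.65,0,0,1],[0,0.12,-0.07,0.78,0,0,1],[0,0.12,-0.07,0.91,0,0,1],[0,0.12,-0.07,1.047,0,0,1],[0,0.12,-0.07,1.047,0,0,1]])

```text
t: 52.28
eef_pos: [0.682, -0.003, 0.0851]
tool_rot: [130.9, 89.7, -3.0]
contact_force: [8.6, 3.3, -3.4]
grip_width: 0.0139
```

>>> play_rows(steps=[[0,0,0,0,0,0,1],[0,0,0,0,0,0,1]])

```text
t: 52.52
eef_pos: [0.682, -0.003, 0.0851]
tool_rot: [130.5, 89.7, -3.4]
contact_force: [8.1, 3.3, -2.6]
grip_width: 0.0138
```

```bash
python3 - <<'E'
from h import *
m,im=grab("wrist","w36"); crop(im,200,100,440,250,3.2,"w36c"); p,Rt=toolrot(); o=observe(); print(o["eef_pos"],o["grip_width"],o["contact_force"],o["wrist_torque"]); y=Rt.as_matrix()[:,1]; print(np.degrees(np.arctan2(y[1],y[0])), Rt.inv().apply(o["contact_force"]))
E
```

```text
[ 0.6820186  -0.00301643  0.08506008] 0.013570448808155083 [ 7.9980538   2.75913204 -3.24379831] [ 0.50279291 -1.2779781  -0.00699151]
-43.891372170783235 [ 3.28032651  3.83959142 -7.52335679]
```

View pics/w36c.png

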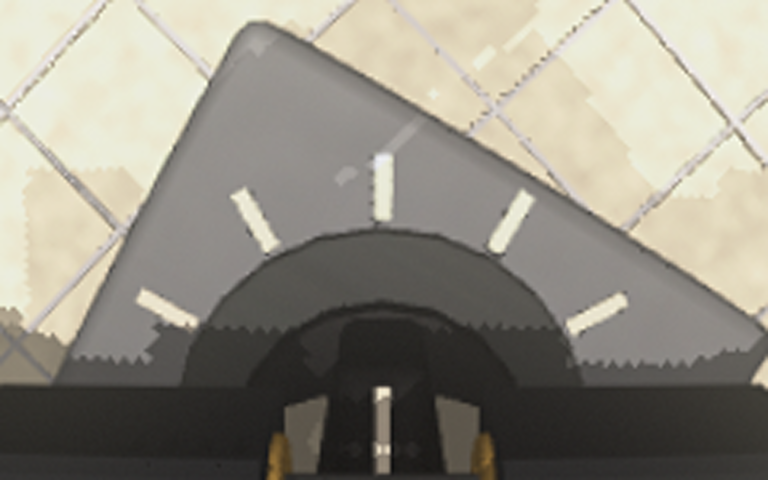

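>>> play_rows(steps=[[0,0,0,0,0,0,0.8],[0,0,0,0,0,0,0.7],[0,0,0,0,0,0,0.5],[0,0,0,0,0,0,0.5],[-4,0,0,0,0,0,0.5],[-9,0,0,0,0,0,0.5],[-14,0,0,0,0,0,0.5],[-14,0,0,0,0,0,0.5]])

```text
t: 53.58
eef_pos: [0.682, -0.0031, 0.2305]
tool_rot: [126.4, 89.4, -7.4]
contact_force: [0.1, 0.9, -0.5]
grip_width: 0.0458
```

>>> play_rows(steps=[[-2,0,-5,0.15,0,0,0.5],[-4,0,-10,0.3,0,0,0.5],[-4,0,-15,0.45,0,0,0.5],[-4,0,-20,0.5,0,0,0.5],[-4,0,-20,0.5,0,0,0.5],[-4,0,-20,0.5,0,0,0.5]])

```text
t: 54.32
eef_pos: [0.8123, 0.1413, 0.2565]
tool_rot: [-19.7, 89.8, 177.9]
contact_force: [-0.1, -0.0, -0.4]
grip_width: 0.0459
```

```bash
python3 - <<'E'
from h import *
o=observe(); print(o["eef_pos"],o["joint_positions"],o["contact_force"])
m,im=grab("wrist","w37")
m,im=grab("top","t37"); crop(im,280,110,340,170,10,"t37c")
m,im=grab("scene","s37")
E
```

```text
[0.81231723 0.14131326 0.25649293] [4.54249983e+00 6.41339844e+01 2.34869118e+00 2.85461920e-02
 1.13740779e+02 7.69910959e+01] [-0.07810038 -0.01403628 -0.36075707]
```

View pics/t37.png

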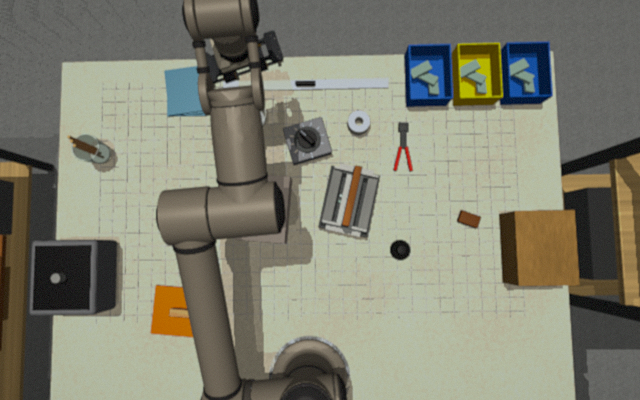

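View pics/s37.png

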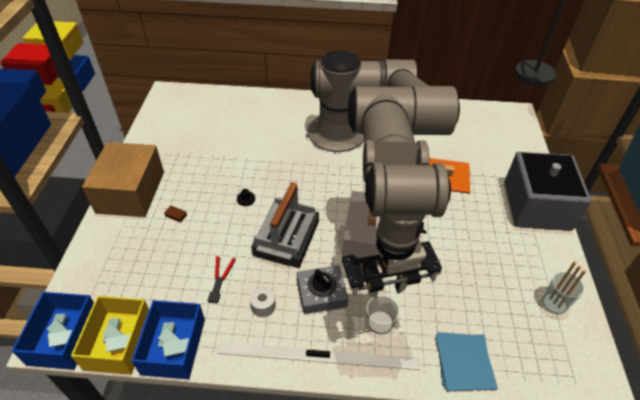

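View pics/w37.png

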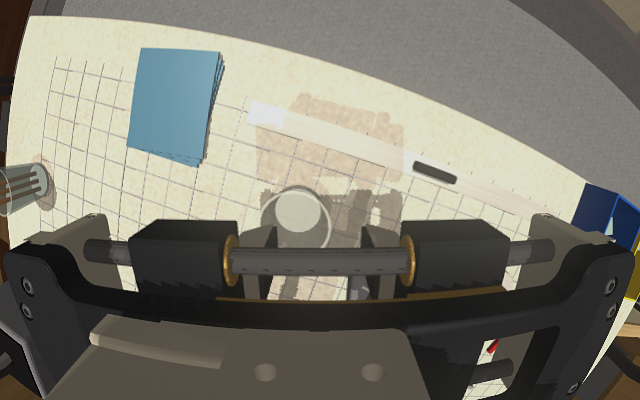

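```bash
python3 - <<'E'
from h import *
p,Rt=toolrot(); y=Rt.as_matrix()[:,1]; print(np.degrees(np.arctan2(y[1],y[0])))
print(go([.60,0.02,.28],down(-72)), go([.42,-.3,.28],down(-72)))
E
```

```text
-72.55856486117744
(array([-1.79,  5.01, 23.92]), array([-0.0097, -0.0078, -0.0016])) (array([-1.96, 30.14, 50.68]), array([-0.0097, -0.0078, -0.0016]))
```

View pics/t37c.png

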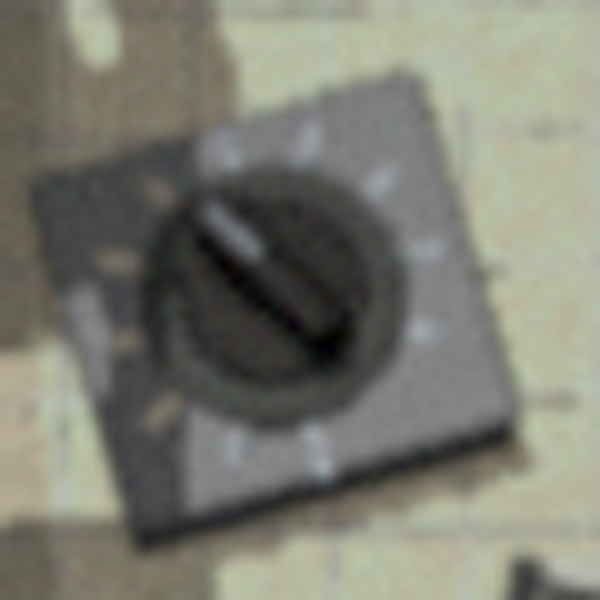

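>>> play_rows(steps=[[-0.5,1.2,5.5,0,0,0,0.5],[-1,2.5,11,0,0,0,0.5],[-1.5,4,17,0,0,0,0.5],[-1.8,5,22,0,0,0,0.5],[-1.8,9,26,0,0,0,0.5],[-1.9,13,30.5,0,0,0,0.5],[-1.9,17,35,0,0,0,0.5],[-1.9,21,39.5,0,0,0,0.5],[-1.9,25.5,44,0,0,0,0.5],[-1.9,30,48,0,0,0,0.5]])

```text
t: 55.72
eef_pos: [0.4521, -0.2744, 0.282]
tool_rot: [143.9, 89.4, -18.7]
contact_force: [-0.2, 0.9, 0.2]
grip_width: 0.046
```

```bash
python3 - <<'E'
from h import *
print(observe()["eef_pos"],go([.22,-.48,.27],down(-72)))
E
```

```text
[ 0.45213897 -0.2743716   0.2820092 ] (array([ 1.05, 12.66, 28.32]), array([-0.01  , -0.008 , -0.0059]))
```

>>> play_rows(steps=[[0,2.5,5.6,0,0,0,0.5],[0,5,11.2,0,0,0,0.5],[0,7.6,17,0,0,0,0.5],[0,10,22.6,0,0,0,0.5],[0,12.6,28,0,0,0,0.5],[0,12.6,28,0,0,0,0.5],[0,12.6,28,0,0,0,0.5],[0,12.6,28,0,0,0,0.5]])

```text
t: 56.72
eef_pos: [0.2251, -0.4755, 0.279]
tool_rot: [155.4, 89.7, -7.0]
contact_force: [0.0, -0.0, -0.6]
grip_width: 0.0461
```

```bash
python3 - <<'E'
from seg import *
print(observe()["eef_pos"])
m,im=grab("top","t40"); crop(im,220,150,400,260,4.4,"t40c")
hsv=cv2.cvtColor(im,cv2.COLOR_RGB2HSV);H,S,V=[hsv[...,i].astype(int) for i in range(3)]
mk=((H>5)&(H<18)&(S>120)&(V>60))
[print(*q) for q in rectpose(m,mk,.163) if 340<q[0][0]<365]
mk=((H>5)&(H<24)&(S>90)&(V>60))
[print(*q) for q in rectpose(m,mk,.132) if 240<q[0][0]<290]
m,im=grab("scene","s40"); crop(im,230,160,410,310,4.2,"s40c")
E
```

```text
[ 0.22514891 -0.4755372   0.27903958]
[351. 196.] [ 503.3 -124.1  159.9   19.1  -13.3]
[261. 207.] [480.8 118.4  67.4  22.2  -5.4]
```

View pics/t40c.png

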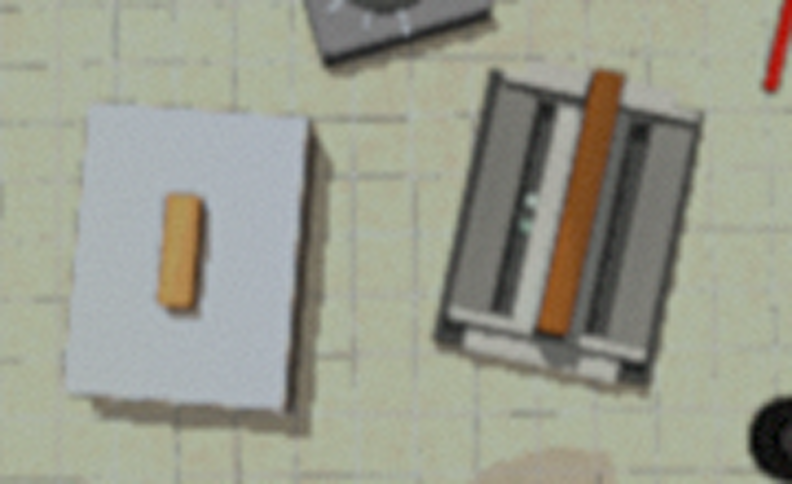

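View pics/s40c.png

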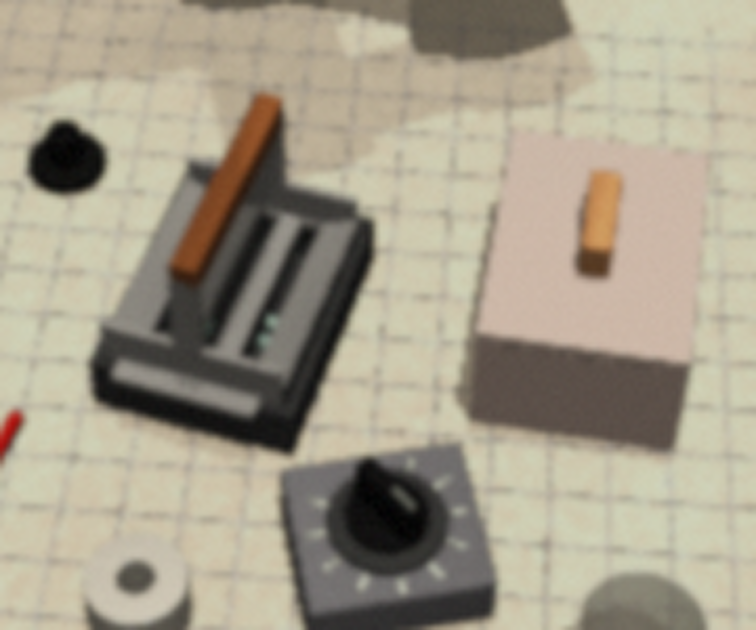

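View pics/t40.png

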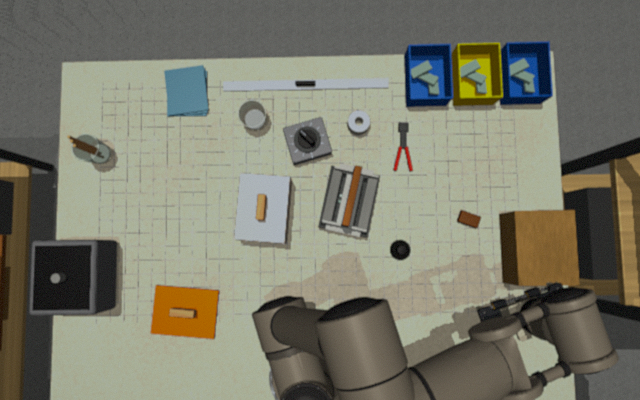

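```bash
python3 -c "
from bench import *
print(finish_job())"
```

```text
the job is handed in; nothing more can be done
None
```

The job is handed in at about 57 s of the 210 s allowed, and every step was done in the order asked. No verdict was reported.

- **Sieving:** I rocked and shook the sieve over the pan until all four crumbs had dropped. I counted four in the pan before tipping. Only one bar was in the sieve, and it stayed in.
- **Bars:** I tipped that bar into the firing box. After closing up the sieve I put the three loose bench bars in as well. All four bars were visible inside the box before I covered it.
- **Sieve back on the pan:** It sits level on the rim, within about 1 mm and 0.5° of where it started. It slipped about 5 mm down in the grip and met the pan early, with about 28 N at the wrist. I lifted it, shifted it 2.5 mm and released it gently.
- **Cover:** It lies flat on the box. The top camera puts cover and box within about 1 mm and 1° of each other. The top and wrist cameras disagreed by 4–5 mm in absolute position. I used the wrist measurements for the placement, and the top and scene pictures afterwards showed the edges flush.
- **Dial:** I turned it 150° clockwise in the grip. The pointer rests on the fifth tick after release.
- **Other things on the bench:** The final overhead pictures show the pliers, cup, spool, lifter, brown look-alike bar and orange plate where they were. After the dial I retracted in the wrong direction: the arm passed high over the cup, close to a joint limit, and touched nothing.

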